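Shim the height jig and put the spare spacers away

ROBOT

A 6-joint arm with a two-finger parallel gripper is mounted at the origin on the work surface. World frame = base frame: x ahead of the robot, y to its left, z up, the work surface at z = 0. Lengths are in m, angles in degrees, forces in N, time in s.
With the tool pointing down it reaches from about 0.25 to 0.85 m from the base axis. Payload 12.5 kg.
Tool frame: the origin (TCP) lies at the very end of the fingers, on their centre line; the grasp point (between the pads) lies arm.grasp_offset behind it (arm.grasp_offset is the distance from the TCP to the grasp point, in m); z points along the fingers, y is the line along which they close (so a half turn about z gives the same grasp; the last joint's range is limited). The gripper opens to 93 mm and grips with 3 to 60 N. Pads are 15 mm wide; open, the fingers measure 128 mm over their backs; the gripper's body (75 mm by 188 mm) begins 65 mm behind the grasp point.
Start: joints at [68.205, 20.094, 94.641, -0, 65.266, -4.847], TCP at [0.16, 0.526, 0.219] pointing down, gripper open.
Joint ranges: [-157.81, 157.81], [-45, 120.19], [0.68, 151.7], [-89.99, 269.99], [4.06, 180], [-164.3, 164.3]. Speed limits (degrees/s): [127.2, 127.2, 159.86, 180, 180, 180].

INTERFACE

Orientations are given as a 3x3 rotation matrix whose columns are the frame's x, y, z axes.
In Python, from bench import sensors, vision, arm, finder gives the robot as it stands. The module is installed in compiled form; this text tells all that it offers.
- The arm moves only by the tool servo_tool, never from a script. Its argument "series" is one flat list of numbers, 7 for each row, row after row: the shift along the tool's x, y, z in mm, then the turn, a rotation vector about the tool's x, y, z in degrees, then the opening, from 0 (shut) to 1 (fully open). In form: [tx, ty, tz, rx, ry, rz, grip, tx, ty, tz, rx, ry, rz, grip, ...]. A call has 1 to 8 rows; each row shifts and turns the commanded pose from where the row before left it, along the tool's axes as they then stand; what a row does not reach is not made up. A row lasts 1/12 s, in which the tool goes at most 41.7 mm and 7.16 degrees, less where a joint would pass 70% of its speed; a pose out of reach is approached as far as the arm can. A call with a gripper value outside its range is refused whole. The fingers move at their own pace and stop on an object; "force" is the grip in N (left out, the last holds). Time passes only in rows, so rows that do not move let the fingers close. It gives the time, the measured TCP pose, the force, the opening and the grip force at its end, in the units of the state.
- sensors.state(): the state, without advancing time (a new reading comes with each control period).
- vision.grab_frame(name): name is "scene" or "side" or "wrist"; returns the picture (420x560x3 uint8, blue, green, red); there is no depth.
- vision.calibration(name): a dict with "K" (3x3 intrinsics, pixels), "k1" (the pictures are not rectified: a ray, as slopes to the right and down, at radius r is drawn at 1 + k1 r^2 times it, then the intrinsics apply), "extrinsics" (4x4, takes a point from world to camera coordinates); the wrist camera has in their place "tool_from_camera" (4x4, takes a point from camera to tool coordinates, whose origin is the TCP and whose axes are the flange's). Camera axes: x right, y up, looking along -z (the intrinsics and any distortion apply to the point x, -y, -z); pixel columns grow to the right and rows downward; lengths in m; the calibration is good to about 2 mm. A picture is of the moment at which its call begins: read the wrist's pose just before it. calibration takes no time and is no camera call.
- arm.finish_job(): hands the job in; it is judged then, once.
Trained networks look in the newest picture that a camera, given by its name, has taken for a name from the list of things; names that differ only in an ending like _2 or _b are one class to them, and where a whole thing is asked for, a point or a joint stands for the part that bears it (a point fixed in the world has none). Each returns a list of dicts, best first, with "conf" (0 to 1); they miss things now and then, are a little off and sometimes report something else, mostly with a low value. They report only what shows in the picture. A call takes as long as a camera call. They do not tell look-alikes from the thing itself.
- finder.recognise(camera, target): "bbox" ([left, top, right, bottom] in pixels, round what is visible of it).
- finder.trace(camera, target): "region" (420x560 bool, what is visible of it) and "bbox" ([left, top, right, bottom] in pixels, round what is visible of it).
The state is a dict: "time": time; "q": joint angles; "dq": joint speeds; "tau": joint torques, N m; "position": TCP position; "orientation": TCP orientation; "contact_force": force on the tool from outside, world axes, zero at the start; "torque": the same for the moment, N m; "gripper_width": opening from 0.0 (shut) to 1.0 (fully open); "grasp_force": force on a finger pad.
Only numpy, scipy, OpenCV 4.12 (cv2) and the standard library are available. Lean on these libraries where they do the work, as an engineer would, in place of code of your own. Each camera call takes 0.05 s, during which the arm holds its last target. There are 200 camera calls.

TASK

Try the dark wooden spacer bars lying on the bench in the gap under the height jig's bridge, and leave the thickest one that slides in, flat and pushed home lengthwise against the back stop, without forcing anything. Lay every other bar flat in a bay of its own in the storage case, and finish with all three flip caps pressed fully shut; leave the other things on the bench alone.

Things in the scene. Friction and masses are not known exactly. Their poses are not given: they have to be found in the camera images.
- bar_a_mid (a point): spacer bar 16 mm thick: a plain dark hardwood block 100 mm long (its x) by 40 mm wide (y) by 16 mm thick (z), lying flat, about 97 g; the point is its centre; not always there
- bar_b_mid (a point): spacer bar 20 mm thick: a plain dark hardwood block 100 mm long (its x) by 40 mm wide (y) by 20 mm thick (z), lying flat, about 113 g; the point is its centre
- bar_c_mid (a point): spacer bar 24 mm thick: a plain dark hardwood block 100 mm long (its x) by 40 mm wide (y) by 24 mm thick (z), lying flat, about 130 g; the point is its centre
- bar_d_mid (a point): spacer bar 28 mm thick: a plain dark hardwood block 100 mm long (its x) by 40 mm wide (y) by 28 mm thick (z), lying flat, about 147 g; the point is its centre; not always there
- gap (a point): the gap of the fixed height jig: middle of the portal's front (entry) face, on top of the jig's base, where a bar slides in; x points into the gap, z up. The uprights leave 46 mm clear width from x = 0 to 30 mm; the bridge covers x = 2 to 28 mm. A back stop 14 mm high has its face at x = 40 mm: a bar pushed home against it has its centre at x = -10 mm
- bridge_edge (a point): middle of the underside of the aluminium bridge at its front edge; its height above gap is the clear height of the gap, set somewhere between 20.8 and 27.2 mm, and fixed during the job
- bay1 (a point): bay 1 of the fixed plywood storage case: the point is the centre of the bay's floor (8 mm above the bench), x along the bay (away from the front edge, towards the cap's hinge), z up. A bar lies in it lengthwise: 110 mm clear between end walls 40 mm high, 48 mm between corner rails 12 mm high; the middle 56 mm of both sides is open for the fingers. The bays are 100 mm apart side by side
- cap1 (a joint): hinge angle of bay 1's clear flip cap (a 132 x 66 x 5 mm plate over the bay, 49 mm above the bench): 0 is shut, grows as it swings up, stop at 1.95; it stays where it is left (stiff hinge, 90 g). The hinge line runs along the bay's y, at x = 65 mm, z = 41 mm from bay1
- cap1_fin (a point): grip point on the upright wooden fin of cap 1: the fin is 12 mm thick (the bay's y), 24 mm long (x), stands 36 mm up from the cap's 5 mm plate; the point lies in its middle, 26 mm above the plate's top face, 108 mm from the hinge along the cap and 31 mm above the cap's underside. The point moves with the cap
- bay2 (a point): bay 2 of the fixed plywood storage case: the point is the centre of the bay's floor (8 mm above the bench), x along the bay (away from the front edge, towards the cap's hinge), z up. A bar lies in it lengthwise: 110 mm clear between end walls 40 mm high, 48 mm between corner rails 12 mm high; the middle 56 mm of both sides is open for the fingers. The bays are 100 mm apart side by side
- cap2 (a joint): hinge angle of bay 2's clear flip cap (a 132 x 66 x 5 mm plate over the bay, 49 mm above the bench): 0 is shut, grows as it swings up, stop at 1.95; it stays where it is left (stiff hinge, 90 g). The hinge line runs along the bay's y, at x = 65 mm, z = 41 mm from bay2
- cap2_fin (a point): grip point on the upright wooden fin of cap 2: the fin is 12 mm thick (the bay's y), 24 mm long (x), stands 36 mm up from the cap's 5 mm plate; the point lies in its middle, 26 mm above the plate's top face, 108 mm from the hinge along the cap and 31 mm above the cap's underside. The point moves with the cap
- bay3 (a point): bay 3 of the fixed plywood storage case: the point is the centre of the bay's floor (8 mm above the bench), x along the bay (away from the front edge, towards the cap's hinge), z up. A bar lies in it lengthwise: 110 mm clear between end walls 40 mm high, 48 mm between corner rails 12 mm high; the middle 56 mm of both sides is open for the fingers. The bays are 100 mm apart side by side
- cap3 (a joint): hinge angle of bay 3's clear flip cap (a 132 x 66 x 5 mm plate over the bay, 49 mm above the bench): 0 is shut, grows as it swings up, stop at 1.95; it stays where it is left (stiff hinge, 90 g). The hinge line runs along the bay's y, at x = 65 mm, z = 41 mm from bay3
- cap3_fin (a point): grip point on the upright wooden fin of cap 3: the fin is 12 mm thick (the bay's y), 24 mm long (x), stands 36 mm up from the cap's 5 mm plate; the point lies in its middle, 26 mm above the plate's top face, 108 mm from the hinge along the cap and 31 mm above the cap's underside. The point moves with the cap
- sanding_block: cork sanding block 100 x 60 x 35 mm, bystander, to be left alone (origin under its centre)
- glue: glue bottle 190 mm tall, bystander, to be left alone (origin under its centre)
- pencil_pot: steel pencil pot 100 mm tall, bystander, to be left alone (origin under its centre)
- filler_tin: filler tin 90 mm tall, bystander, to be left alone (origin under its centre)
- offcut: wood offcut 140 x 50 x 22 mm, bystander, to be left alone (origin under its centre)
- screwdriver: screwdriver lying flat, bystander, to be left alone (origin under its centre)
- mallet: small hammer lying flat, bystander, to be left alone (origin under its centre)
- jig: the fixed height jig as a whole (origin on the bench, right under gap). Its plywood base is 10 mm thick, 130 mm wide and reaches from x = -120 to +70 mm; the two uprights, 20 mm thick, rise 75 mm above the base; the bridge's top is at most 60 mm above the base
- bridge: the jig's bridge (origin 2 mm in front of bridge_edge)
Things that resemble listed ones, but are neither listed nor needed, are in the scene too. What is shaped like the part that bears bar_c_mid but orange is not meant.

How it is judged:
By the outcome, as a careful person would: the job done as asked, in the order asked, and still so for the second after the job is handed in, with the robot touching nothing.
Of bar_a, bar_d only 1 to 2 are there at a start; the rules pass over those that are not, and their reading is None.
At some moment in a run one of bar_a, bar_b, bar_c, bar_d may be knocked a few centimetres aside while the robot is not near it.
It also fails if it takes over 210 s, if anything falls off the work surface, if the arm or the gripper's body presses on something with over 40 N, if the wrist force passes 120 N, or if a joint passes its speed limit or range.

## Working session

There is one attempt and no reset: what is moved stays moved. The work goes in short steps, Python scripts to look and compute and a tool call to move; the robot and the scene stay as the last step left them, time stands still between calls to the robot, and variables do not carry over. Pictures are saved under pics/ and viewed, at most 14 in all, crops included, and the job is handed in when it is done.

Besides the shell and the picture viewer there is one more tool, called after "Emit:" as name(argument=value, ...), one argument or row to a line, values as JSON. servo_tool: Moves the arm, as the interface text tells. Its arguments: {"type":"object","properties":{"series":{"type":"array","items":{"type":"number"}},"force":{"type":"number"}},"required":["series"]}

```bash
mkdir -p pics
cat > h.py <<'E'
import numpy as np, cv2
from bench import sensors, vision, arm, finder
def cam(n):
    c=vision.calibration(n); K=np.array(c["K"]); 
    if n=="wrist":
        s=sensors.state(); T=np.eye(4); T[:3,:3]=np.array(s["orientation"]); T[:3,3]=s["position"]
        W=T@np.array(c["tool_from_camera"])
    else: W=np.linalg.inv(np.array(c["extrinsics"]))
    return K,c["k1"],W
def ray(C,px):
    K,k1,W=C
    d=np.array([(px[0]-K[0,2])/K[0,0],(px[1]-K[1,2])/K[1,1]]); u=d.copy()
    for _ in range(20): u=d/(1+k1*(u@u))
    return W[:3,3], W[:3,:3]@np.array([u[0],-u[1],-1])
def onz(C,px,z):
    o,d=ray(C,px); return o+d*(z-o[2])/d[2]
def proj(C,P):
    K,k1,W=C; p=np.linalg.inv(W)@np.append(P,1); u=np.array([p[0],-p[1]])/-p[2]
    u=u*(1+k1*(u@u)); return np.array([K[0,0]*u[0]+K[0,2],K[1,1]*u[1]+K[1,2]])
def shot(n,f):
    C=cam(n); im=vision.grab_frame(n); cv2.imwrite("pics/"+f,im); return C,im
E
python3 - <<'E'
from h import *
np.set_printoptions(precision=3,suppress=True)
print(sensors.state(), arm.grasp_offset)
a=[]
for n in ["scene","side"]:
    C,im=shot(n,n+"0.png"); print(n,C[0][0,0],C[1],C[2])
    for t in ["bar_c_mid","gap","bay1","cap1_fin","cap1","jig","bridge"]:
        try:
            for r in finder.recognise(n,t): 
                b=r["bbox"]; print(t,round(r["conf"],2),np.round(b), onz(C,((b[0]+b[2])/2,(b[1]+b[3])/2),.02)[:2])
        except Exception as e: print(t,e)
E
```

```text
{'time': 0.0, 'q': array([68.205, 20.125, 94.677, -0.004, 65.266, -4.847]), 'dq': array([-0.033,  0.032,  0.001,  0.046,  0.089, -0.016]), 'tau': array([ -0.001, -49.733, -28.525,   0.07 ,   0.026,  -0.   ]), 'position': array([0.16 , 0.526, 0.218]), 'orientation': array([[-0.957,  0.291, -0.   ],
       [ 0.291,  0.957, -0.001],
       [ 0.   , -0.001, -1.   ]]), 'contact_force': array([-0.075, -0.329,  0.145]), 'torque': array([ 0.007, -0.018,  0.007]), 'grasp_force': 0.0, 'gripper_width': 1.0046521901985435} 0.0188
scene 529.3403304741887 -0.18971705561619515 [[-0.395 -0.705  0.589  1.41 ]
 [ 0.918 -0.316  0.238  0.301]
 [ 0.019  0.635  0.772  1.263]
 [ 0.     0.     0.     1.   ]]
bar_c_mid 0.85 [104. 198. 146. 220.] [ 0.678 -0.517]
bar_c_mid 0.81 [259. 149. 294. 173.] [ 0.305 -0.178]
bar_c_mid 0.66 [231. 163. 245. 195.] [ 0.427 -0.257]
bar_c_mid 0.29 [336. 243. 364. 290.] [0.593 0.175]
gap 0.88 [222. 223. 290. 282.] [ 0.657 -0.085]
gap 0.41 [376. 246. 400. 290.] [0.555 0.275]
gap 0.36 [304. 198. 329. 226.] [0.449 0.019]
bay1 0.91 [329. 240. 442. 302.] [0.568 0.27 ]
cap1_fin 0.26
[... 548 characters left out ...]
0.78 [233. 265. 269. 283.] [ 0.438 -0.275]
bar_c_mid 0.78 [192. 249. 222. 273.] [ 0.305 -0.204]
gap 0.74 [279. 203. 341. 254.] [ 0.645 -0.072]
gap 0.57 [261. 301. 321. 327.] [ 0.537 -0.438]
gap 0.3 [279. 174. 311. 190.] [0.633 0.242]
bay1 0.8 [247. 147. 317. 207.] [0.585 0.285]
bay1 0.72 [318. 178. 350. 213.] [0.766 0.124]
cap1_fin 0.7 [277. 181. 312. 193.] [0.625 0.203]
cap1_fin 0.7 [231. 207. 260. 226.] [0.43  0.023]
cap1 0.83 [277. 178. 308. 194.] [0.62  0.214]
cap1 0.81 [254. 150. 287. 164.] [0.551 0.475]
cap1 0.54 [267. 163. 297. 175.] [0.592 0.355]
jig 0.75 [280. 208. 342. 253.] [ 0.646 -0.084]
jig 0.48 [212. 185. 239. 207.] [0.356 0.168]
bridge 0.71 [248. 150. 316. 211.] [0.583 0.261]
```

Run:
```python
import cv2
a=cv2.imread("pics/scene0.png"); cv2.imwrite("pics/v1.png",cv2.resize(a[130:340,80:460],None,fx=2.1,fy=2.1,interpolation=2))
b=cv2.imread("pics/side0.png"); cv2.imwrite("pics/v2.png",cv2.resize(b[130:350,140:420],None,fx=2.7,fy=2.7,interpolation=2))
```

```text
(no output)
```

View pics/v1.png

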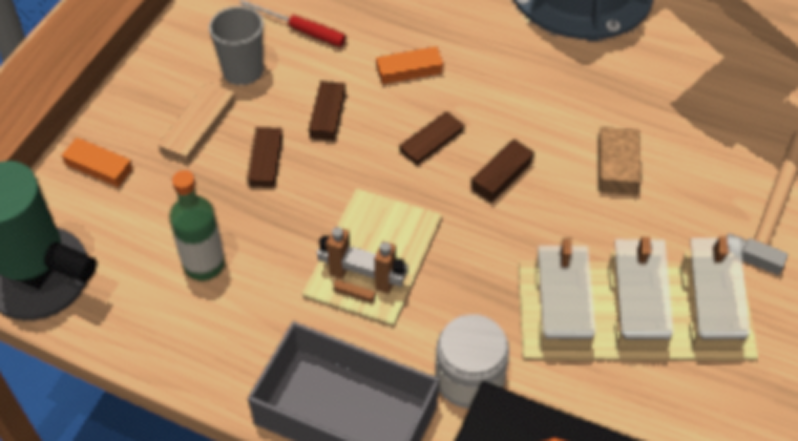

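View pics/v2.png

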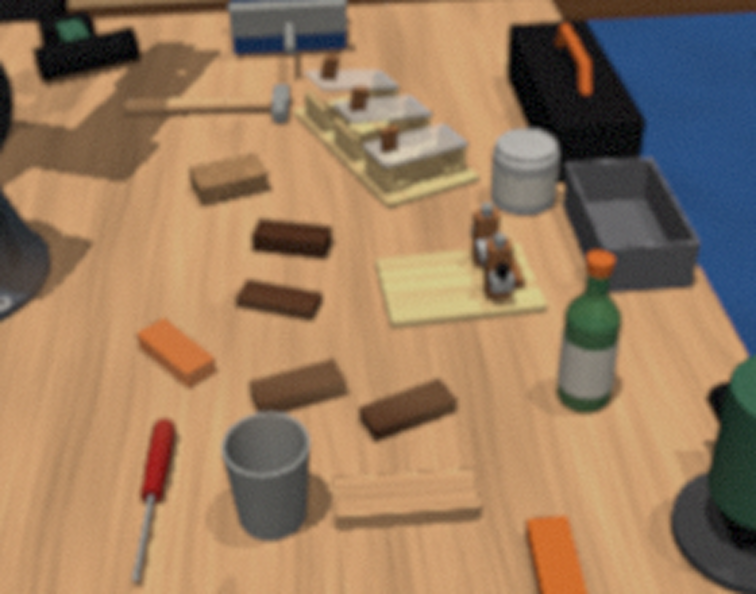

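Four dark bars appear in the scene crop at (328,110), (266,157), (432,138) and (502,171). The decoys are orange, at (410,65) and (97,160). The jig is at (375,255) and the three capped bays are at (565–720,290), caps shut with fins on the robot side. I'll fit boxes to the dark silhouettes to rank thickness.

```bash
cat >> h.py <<'E'
from scipy.optimize import least_squares
def box(p):
    x,y,a,t=p[:4]; c,s=np.cos(a),np.sin(a)
    return np.array([[x+c*u-s*v,y+s*u+c*v,z] for u in(-.05,.05) for v in(-.02,.02) for z in(0,t)])
def hull(C,p):
    return cv2.convexHull(np.array([proj(C,P) for P in box(p)],np.float32))
def contour(mask):
    m=cv2.GaussianBlur(cv2.resize(mask.astype(np.float32),None,fx=1,fy=1),(0,0),.5)
    cs,_=cv2.findContours((mask>0).astype(np.uint8),0,cv2.CHAIN_APPROX_NONE); c=max(cs,key=cv2.contourArea); return c
def fitbar(views,p0):
    # views: list of (C, contour pts); inner pixel contour -> hull distance 0.5
    def f(p):
        r=[]
        for C,c in views:
            H=hull(C,p); r+=[cv2.pointPolygonTest(H,(float(q[0]),float(q[1])),True)-.4 for q in c]
        return r
    return min((least_squares(f,[p0[0],p0[1],a,.022],loss="soft_l1",x_scale=[.01,.01,.1,.01],diff_step=1e-3) for a in (0.,.8,1.6,2.4)),key=lambda s:s.cost)
def darkmask(im):
    h=cv2.cvtColor(im,cv2.COLOR_BGR2HSV); b=im.astype(int)
    return ((h[...,2]<115)&(b[...,2]-b[...,0]>12)&(h[...,0]<25)).astype(np.uint8)
E
python3 - <<'E'
from h import *
np.set_printoptions(precision=4,suppress=True)
print(vision.calibration("wrist"))
S={n:(cam(n),cv2.imread("pics/%s0.png"%n)) for n in("scene","side")}
g=[(236,182),(207,205),(286,196),(319,211)]
M={}
for n in S:
    k,l,st,ce=cv2.connectedComponentsWithStats(darkmask(S[n][1])); M[n]=l
    print(n,[(st[i],onz(S[n][0],ce[i],.02)[:2]) for i in range(1,k) if 150<st[i][4]<2000])
for q in g:
    p0=onz(S["scene"][0],q,.02)
    V=[]
    for n in S:
        pp=proj(S[n][0],[*p0[:2],.015]).astype(int); lab=M[n][pp[1],pp[0]]
        if lab: V.append((S[n][0],contour(M[n]==lab)[:,0]))
    s=fitbar(V,p0); print(q,p0[:2],len(V),s.x,np.degrees(s.x[2]),s.cost/len(s.fun))
    for v in V:
        s=fitbar([v],p0); print('   ',s.x,s.cost/len(s.fun))
E
```

```text
{'K': array([[327.0002,   0.    , 273.7114],
       [  0.    , 327.0002, 209.2938],
       [  0.    ,   0.    ,   1.    ]]), 'k1': -0.004528059904219482, 'tool_from_camera': array([[-0.0008,  0.9654,  0.2606,  0.072 ],
       [ 1.    ,  0.0013, -0.0017, -0.0007],
       [-0.002 ,  0.2606, -0.9654, -0.1656],
       [ 0.    ,  0.    ,  0.    ,  1.    ]])}
scene [(array([  0,   0,  44,  13, 303], dtype=int32), array([-0.1787, -1.8229])), (array([307,   0,  31,  33, 680], dtype=int32), array([-0.5987, -0.3542])), (array([ 339,    0,   44,   37, 1025], dtype=int32), array([-0.6672, -0.2036])), (array([ 423,    0,   53,   67, 1222], dtype=int32), array([-0.75  ,  0.2222])), (array([524,   0,  36,  48, 485], dtype=int32), array([-1.1555,  0.6318])), (array([ 466,   26,   42,   54, 1037], dtype=int32), array([-0.629 ,  0.3805])), (array([  0,  98,  41,  40, 495], dtype=int32), array([ 0.4787, -1.172 ])), (array([517, 107,  22,  22, 201], dtype=int32), array([-0.2928,  0.5897])), (array([497, 115,  62,  49, 391], dtype=int32), array([-0.1788,  0.5768])), (array([  83,  118,   79,   93, 1219],
[... 1371 characters left out ...]
47 -0.2615  3.441   0.0162] 0.11453408661077363
(207, 205) [ 0.5605 -0.2954] 2 [ 0.5516 -0.3044  3.5096  0.0111] 201.08576357007487 0.11852018094367493
    [ 0.5435 -0.3111  0.3806 -0.0138] 0.11680315704808093
    [ 0.5525 -0.293   3.5085 -0.0096] 0.04375354752601165
(286, 196) [ 0.4292 -0.0905] 2 [ 0.4166 -0.0966  2.7579  0.0092] 158.01372227675103 0.090194970301619
    [ 0.4098 -0.1002  2.7525 -0.008 ] 0.03757776626504183
    [ 0.4164 -0.0934 -0.3845  0.0068] 0.04750891500644687
(319, 211) [0.4429 0.0237] 2 [ 0.4375  0.0226 -0.2836  0.0222] -16.24645364154426 0.08433842755031866
    [0.4371 0.0221 2.8648 0.0216] 0.06870752169315535
    [ 0.4376  0.0251 -0.2995  0.0204] 0.062126257945912276
```

Emit:
servo_tool(
  series=[-26,-25.6,0,0,0,0,1,-26,-25.6,0,0,0,0,1,-26,-25.6,0,0,0,0,1,-26,-25.6,0,0,0,0,1,-26,-25.6,0,0,0,0,1,0,0,0,0,0,-5.7,1,0,0,0,0,0,-5.6,1,0,0,0,0,0,-5.6,1],
)

```text
time: 1.47
position: [0.2478, 0.3653, 0.2189]
orientation: [[-1.0, -0.003, 0.0], [-0.003, 1.0, 0.0], [-0.0, 0.0, -1.0]]
contact_force: [0.6, 0.1, 0.1]
gripper_width: 0.999
grasp_force: 0.0
```

```bash
cat >> h.py <<'E'
def to(P,ux,hold=None):
    """TCP target P, tool-x world heading ux (deg); prints rz first, then tool shift mm in the turned frame"""
    s=sensors.state(); R=np.array(s["orientation"]); p=np.array(s["position"])
    a=np.radians(ux); X=np.array([np.cos(a),np.sin(a),0]); Z=np.array([0,0,-1.]); T=np.stack([X,np.cross(Z,X),Z],1)
    from scipy.spatial.transform import Rotation as Q
    print("turn",np.round(Q.from_matrix(R.T@T).as_rotvec(degrees=True),1),"shift",np.round(T.T@(np.array(P)-p)*1e3,1),"t",round(s["time"],2))
E
python3 -c "
from h import *
to([.42,.27,.22],180)"
```

```text
turn [0.  0.  0.1] shift [-172.2  -95.3   -1.1] t 1.47
```

Emit:
servo_tool(
  series=[-30,-16,0,0,0,0,1,-30,-16,0,0,0,0,1,-30,-16,0,0,0,0,1,-30,-16,0,0,0,0,1,-30,-16,0,0,0,0,1,-22,-15,0,0,0,0,1,0,0,0,0,0,0,1],
)

```text
time: 2.05
position: [0.4225, 0.2685, 0.2186]
orientation: [[-1.0, 0.004, 0.001], [0.004, 1.0, -0.0], [-0.001, -0.0, -1.0]]
contact_force: [-0.8, 0.9, 0.3]
gripper_width: 0.995
grasp_force: 0.0
```

Run:
```python
from h import *
C,im=shot("wrist","w1.png")
for t in["bay1","cap1","cap1_fin","bar_c_mid","jig"]:
    for r in finder.recognise("wrist",t)[:5]:
        b=r["bbox"]; print(t,round(r["conf"],2),np.round(b),onz(C,((b[0]+b[2])/2,(b[1]+b[3])/2),.05))
cv2.imwrite("pics/v3.png",cv2.resize(im,(800,600)))
```

```text
bay1 0.84 [155. 206. 383. 397.] [0.5505338  0.26244394 0.05      ]
cap1 0.89 [309. 250. 389. 350.] [0.54946365 0.35371491 0.05      ]
cap1 0.86 [222. 274. 323. 376.] [0.58115773 0.26599805 0.05      ]
cap1 0.56 [155. 300. 243. 400.] [0.61553508 0.17790763 0.05      ]
cap1_fin 0.84 [156. 297. 243. 396.] [0.61068733 0.17858276 0.05      ]
bar_c_mid 0.29 [307. 249. 388. 352.] [0.54958303 0.35223017 0.05      ]
```

View pics/v3.png

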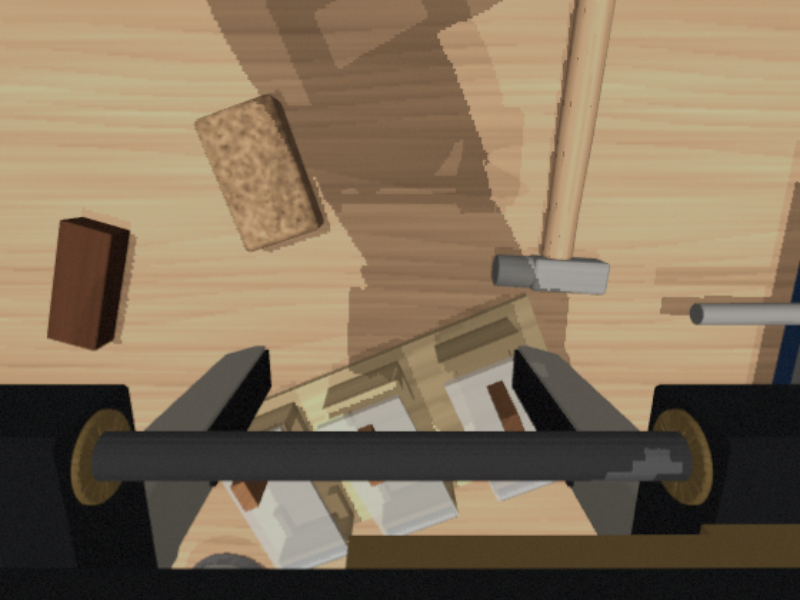

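The gripper hides the case: the fins show at 800x600 pixels (505,405), (367,432) and (250,485), with a bar at (90,285). I'll move past the case so it appears in the clear upper half of the picture.

Emit:
servo_tool(
  series=[-40,0,-7,0,0,0,1,-40,0,-7,0,0,0,1,-40,0,-7,0,0,0,1,-40,0,-7,0,0,0,1,-40,0,-7,0,0,0,1,-38,0,-5,0,0,0,1,0,0,0,0,0,0,1],
)

```text
time: 2.93
position: [0.6617, 0.2704, 0.258]
orientation: [[-1.0, 0.002, 0.002], [0.002, 1.0, 0.0], [-0.002, 0.0, -1.0]]
contact_force: [-1.1, -1.1, -0.1]
gripper_width: 1.0
grasp_force: 0.0
```

Run:
```python
from h import *
C,im=shot("wrist","w2.png"); print(C[2].tolist())
for t in["bay1","cap1","cap1_fin","bar_c_mid","jig"]:
    for r in finder.recognise("wrist",t)[:5]:
        b=r["bbox"]; print(t,round(r["conf"],2),np.round(b),onz(C,((b[0]+b[2])/2,(b[1]+b[3])/2),.05))
cv2.imwrite("pics/v4.png",cv2.resize(im,(800,600)))
```

```text
[[0.002597674174759191, -0.9647632868149492, -0.26310654211344847, 0.5892291357297967], [0.9999944702983555, 0.0030524633990417003, -0.0013197878264697837, 0.26973815872170753], [0.0020764059312130575, -0.2631016588340172, 0.9647658812671578, 0.42342784249002374], [0.0, 0.0, 0.0, 1.0]]
bay1 0.68 [130.   1. 412. 213.] [0.57532135 0.26737323 0.05      ]
cap1 0.77 [132.  78. 236. 212.] [0.61577707 0.1698976  0.05      ]
cap1 0.61 [312.   0. 411. 144.] [0.54023936 0.36430613 0.05      ]
cap1 0.57 [217.  32. 321. 181.] [0.57490004 0.26568474 0.05      ]
cap1 0.46 [ 90. 221. 180. 302.] [0.75776349 0.09850023 0.05      ]
cap1 0.28 [  0. 185.  32. 213.] [ 0.67757393 -0.03268894  0.05      ]
cap1_fin 0.61 [134.  77. 242. 213.] [0.61557036 0.17435054 0.05      ]
jig 0.67 [  0.  76.  65. 237.] [ 0.6279887  -0.00325205  0.05      ]
jig 0.17 [  0. 188.  33. 211.] [ 0.67793896 -0.03188016  0.05      ]
```

View pics/v4.png

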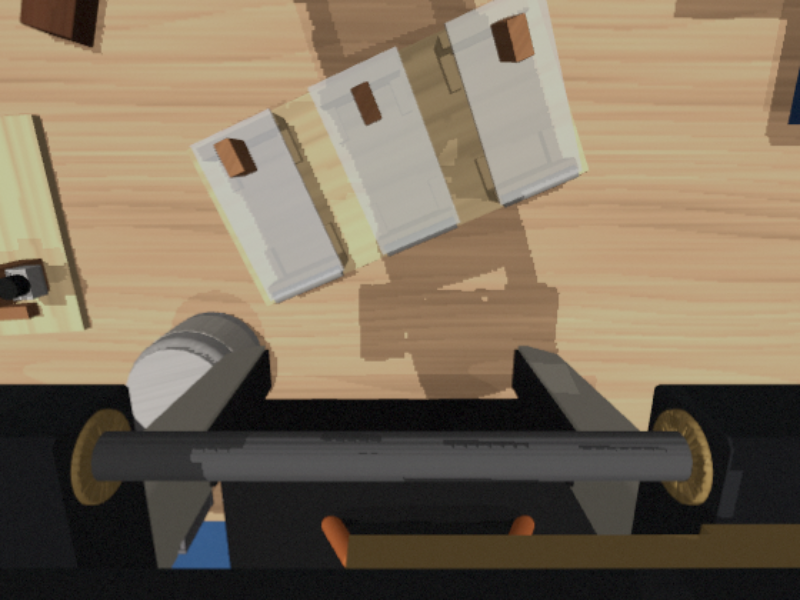

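The case is turned about 25°, with caps at 800 px (270,205), (385,150) and (515,95), all shut, and fins at (235,157), (366,103) and (512,37). I'll fit its pose from the cap corners.

Run:
```python
from h import *
np.set_printoptions(precision=4,suppress=True)
W=np.array([[0.002597674174759191, -0.9647632868149492, -0.26310654211344847, 0.5892291357297967], [0.9999944702983555, 0.0030524633990417003, -0.0013197878264697837, 0.26973815872170753], [0.0020764059312130575, -0.2631016588340172, 0.9647658812671578, 0.42342784249002374], [0.0, 0.0, 0.0, 1.0]])
c=vision.calibration("wrist"); C=(np.array(c["K"]),c["k1"],W)
obs=[(-1,-67,33*-1,.054,192,150),(-1,-67,33,.054,270,110),(0,-67,-33,.054,310,90),(0,-67,33,.054,397,48),(1,-67,-33,.054,445,23),
 (-1,65,-33,.054,272,303),(-1,65,33,.054,343,270),(0,65,33,.054,458,222),(0,65,-33,.054,385,254),(1,65,33,.054,585,170),(1,65,-33,.054,503,206),
 (-1,-43,0,.0901,230,153)]
def pt(p,k,x,y,z):
    a=p[2]; u,v=x/1e3,y/1e3+.1*k
    return [p[0]+np.cos(a)*u-np.sin(a)*v,p[1]+np.sin(a)*u+np.cos(a)*v,z]
f=lambda p:np.concatenate([proj(C,pt(p,*o[:4]))-np.array(o[4:])*.7 for o in obs])
s=least_squares(f,[.58,.27,.4],loss="soft_l1"); print(s.x,np.degrees(s.x[2]),s.fun.reshape(-1,2))
for k in(-1,0,1): print(k,"bay",pt(s.x,k,0,0,.008),"fin",pt(s.x,k,-43,0,.08))
```

```text
[0.58   0.2697 0.3993] 22.876034958307024 [[ 0.327  -2.9145]
 [ 0.5969 -0.6658]
 [ 1.7193 -0.3116]
 [-0.9395  1.844 ]
 [-3.6366  4.9127]
 [-0.1316 -1.1889]
 [ 1.4154  0.2851]
 [ 2.14   -0.3733]
 [-0.8593  0.0419]
 [-1.0539 -0.0978]
 [-0.732  -1.2425]
 [ 0.3932  2.857 ]]
-1 bay [np.float64(0.6189175341635208), np.float64(0.17755572588398028), 0.008] fin [np.float64(0.5792995665764284), np.float64(0.16083996552831287), 0.08]
0 bay [np.float64(0.580043672871271), np.float64(0.26969053422605543), 0.008] fin [np.float64(0.5404257052841787), np.float64(0.252974773870388), 0.08]
1 bay [np.float64(0.5411698115790212), np.float64(0.3618253425681306), 0.008] fin [np.float64(0.5015518439919289), np.float64(0.3451095822124632), 0.08]
```

Emit:
servo_tool(
  series=[8,-39,-4,0,0,0,1,8,-39,-4,0,0,0,1,8,-39,-4,0,0,0,1,8,-39,-4,0,0,0,1,8,-39,-4,0,0,0,1,8,-39,-2,0,0,0,1,8,-39,0,0,0,0,1,8,-39,0,0,0,0,1],
)

```text
time: 3.9
position: [0.5916, -0.0426, 0.2815]
orientation: [[-1.0, -0.0, 0.001], [-0.0, 1.0, -0.0], [-0.001, -0.0, -1.0]]
contact_force: [1.5, -0.2, -0.6]
gripper_width: 1.0
grasp_force: 0.0
```

Emit:
servo_tool(
  series=[8,-39,0,0,0,0,1,8,-39,0,0,0,0,1,0,0,0,0,0,0,1],
)

```text
time: 4.15
position: [0.575, -0.1244, 0.2812]
orientation: [[-1.0, 0.005, 0.0], [0.005, 1.0, -0.002], [-0.0, -0.002, -1.0]]
contact_force: [0.1, -1.2, 0.6]
gripper_width: 1.001
grasp_force: 0.0
```

Run:
```python
from h import *
C,im=shot("wrist","w3.png"); np.save("w3.npy",C[2])
for t in["bar_c_mid","jig"]:
    for r in finder.recognise("wrist",t)[:6]:
        b=r["bbox"]; print(t,round(r["conf"],2),np.round(b),onz(C,((b[0]+b[2])/2,(b[1]+b[3])/2),.02))
k,l,st,ce=cv2.connectedComponentsWithStats(darkmask(im))
print([(st[i],ce[i]) for i in range(1,k) if st[i][4]>300])
cv2.imwrite("pics/v5.png",cv2.resize(im,(800,600)))
```

```text
bar_c_mid 0.89 [130.  17. 193. 108.] [ 0.43399457 -0.25927816  0.02      ]
bar_c_mid 0.59 [  1. 223.  35. 260.] [ 0.66311542 -0.48207785  0.02      ]
bar_c_mid 0.21 [361.  13. 430. 111.] [0.43493422 0.02289618 0.02      ]
jig 0.72 [436. 120. 558. 268.] [0.59858381 0.17429689 0.02      ]
jig 0.59 [246. 146. 348. 287.] [ 0.62868891 -0.09351774  0.02      ]
[(array([ 266,    0,   61,   96, 3008], dtype=int32), array([295.51363032,  46.94414894])), (array([496,   0,  27,  40, 751], dtype=int32), array([508.13715047,  18.29027963])), (array([ 361,   13,   67,   98, 3614], dtype=int32), array([393.55976757,  61.53901494])), (array([ 128,   14,   66,   96, 3347], dtype=int32), array([161.03734688,  61.90887362])), (array([  47,   92,   26,  108, 1031], dtype=int32), array([ 60.08729389, 144.33365664])), (array([ 105,  119,   65,   81, 2710], dtype=int32), array([137.58708487, 158.22287823])), (array([530, 132,  30,  38, 327], dtype=int32), array([541.28746177, 149.77370031])), (array([456, 154,  68,  44, 365], dtype=int32), array([477.26027397, 173.62191781])), (array([502, 175,  30,  27, 479], dtype=int32), array([514.82881002, 186.84759916])), (array([  0, 225,  34,  31, 404], dtype=int32), array([ 23.12128713, 237.45792079])), (array([317, 238,  37,  44, 614], dtype=int32), array([329.20684039, 255.94788274])), (array([270, 241,  29,  25, 380], dtype=int32), array([278.51842105, 252.56578947])), (array([  49,  286,   43,   68, 1274], dtype=int32), array([ 66.83437991, 318.48351648])), (array([ 457,  286,   39,   68, 1070], dtype=int32), array([478.52056075, 317.91588785])), (array([ 119,  366,  441,   33, 8124], dtype=int32), array([406.04382078, 385.07631709]))]
```

View pics/v5.png

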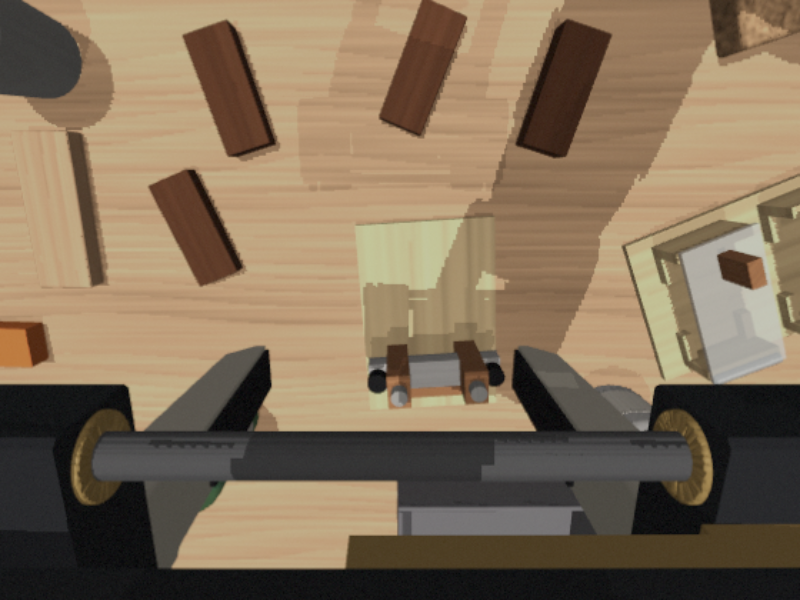

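Run:
```python
from h import *
np.set_printoptions(precision=4,suppress=True)
c=vision.calibration("wrist"); CW=(np.array(c["K"]),c["k1"],np.load("w3.npy"))
q=[onz(CW,np.array(p)*.7,.01) for p in [(357,225),(495,215),(370,408),(497,345)]]
print("jig corners",q); print("len",np.linalg.norm(q[0]-q[1]),np.linalg.norm(q[0]-q[2]))
print("yaw front",np.degrees(np.arctan2(*(q[1]-q[0])[[0,1]]))*-1,"left",np.degrees(np.arctan2(*(q[2]-q[0])[[1,0]])))
S={"wrist":(CW,cv2.imread("pics/w3.png"))}
for n in("scene","side"): S[n]=(cam(n),cv2.imread("pics/%s0.png"%n))
print("glue",onz(S["scene"][0],(176,262),0))
def gc(im,C,p0,p):
    u=4; H=hull(C,p).reshape(-1,2)
    x0,y0=np.maximum(H.min(0).astype(int)-12,0); x1,y1=H.max(0).astype(int)+12
    y1=min(y1,420);x1=min(x1,560)
    r=cv2.resize(im[y0:y1,x0:x1],None,fx=u,fy=u,interpolation=cv2.INTER_CUBIC)
    m=np.full(r.shape[:2],cv2.GC_BGD,np.uint8)
    Hs=((H-[x0,y0]+.5)*u-.5); ctr=Hs.mean(0)
    k=6 if C is CW else 4
    cv2.fillConvexPoly(m,Hs.astype(int),1); o=m.copy()
    big=cv2.dilate(o,np.ones((k*2*u//2+1,)*2)); sm=cv2.erode(o,np.ones((k*u//2*2+1,)*2) if C is CW else np.ones((4*u+1,)*2))
    m[:]=0; m[big>0]=2; m[o>0]=3; m[sm>0]=1
    cv2.grabCut(r,m,None,np.zeros((1,65)),np.zeros((1,65)),6,cv2.GC_INIT_WITH_MASK)
    f=((m==1)|(m==3)).astype(np.uint8)
    cs,_=cv2.findContours(f,0,cv2.CHAIN_APPROX_NONE); cc=max(cs,key=cv2.contourArea)[:,0].astype(float)
    cc=(cc+.5)/u-.5+[x0,y0]
    return cc[(cc[:,1]>2)][::2]
init=[(.434,-.259,.29),(.545,-.30,.35),(.415,-.097,-.38),(.437,.0226,-.283)]
for i,(x,y,a) in enumerate(init):
    p=np.array([x,y,a,.02]); 
    for it in range(2):
        V=[(S[n][0],gc(S[n][1],S[n][0],None,p)) for n in S]
        def f(p,V=V):
            r=[]
            for k,(C,cc) in enumerate(V):
                H=hull(C,p+np.array([*(p[4+2*k:6+2*k]),0,0,*[0]*(len(p)-4)]) if k>0 and len(p)>4 else p)
                r+=[cv2.pointPolygonTest(H,(float(t[0]),float(t[1])),True)*(60/len(cc))**.5 for t in cc]
            return r
        s=least_squares(f,p,loss="soft_l1",x_scale=[.01,.01,.1,.01],diff_step=1e-3); p=s.x
    print(i,p,np.degrees(p[2]),[round(least_squares(lambda q,v=v:[cv2.pointPolygonTest(hull(v[0],[q[0],q[1],p[2],q[2]]),(float(t[0]),float(t[1])),True) for t in v[1]],[p[0],p[1],p[3]],loss="soft_l1",x_scale=.01,diff_step=1e-3).x[2],4) for v in V],s.cost)
```

```text
jig corners [array([ 0.5497, -0.1563,  0.01  ]), array([ 0.5412, -0.0286,  0.01  ]), array([ 0.7378, -0.1475,  0.01  ]), array([ 0.6691, -0.0198,  0.01  ])]
len 0.12802040772395795 0.18829273054212908
yaw front 3.808301499330668 left 2.6925685597468103
glue [ 0.7684 -0.2857  0.    ]
0 [ 0.4349 -0.261   0.2888  0.024 ] 16.54818742240196 [np.float64(0.0267), np.float64(0.027), np.float64(0.0228)] 32.945793781368295
1 [ 0.5519 -0.3047  0.3765  0.0185] 21.571400206465384 [np.float64(0.0203), np.float64(0.022), np.float64(0.0168)] 15.952460611654512
2 [ 0.4182 -0.0976 -0.3768  0.0154] -21.58795086020018 [np.float64(0.0204), np.float64(0.0161), np.float64(0.0144)] 30.53796169147396
3 [ 0.4366  0.0216 -0.2927  0.0248] -16.77157611787364 [np.float64(0.0252), np.float64(0.0252), np.float64(0.0225)] 9.398011603282916
```

Ranking by fit: the bar at 800 px (425,70) is about 16 mm and the one at (195,228) about 20 mm. The two at (228,88) and (563,88) are the 24 and 28 mm bars, but which is which is unclear, so I'll touch-probe the top of the (563,88) one with closed fingers.

Emit:
servo_tool(
  series=[0,30,20,0,0,5.6,0,0,30,20,0,0,5.6,0,0,30,20,0,0,5.6,0,0,0,20,0,0,0,0,0,0,20,0,0,0,0,0,0,0,0,0,0,0],
)

```text
time: 4.8
position: [0.5839, -0.0277, 0.1773]
orientation: [[-0.958, 0.287, -0.005], [0.287, 0.958, 0.001], [0.006, -0.001, -1.0]]
contact_force: [-0.4, -0.4, -1.3]
gripper_width: 0.62
grasp_force: 0.0
```

```bash
python3 -c "
from h import *
to([.4366,.0216,.05],163.2)"
```

```text
turn [-0.  -0.3  0.1] shift [155.2   4.6 127.3] t 4.8
```

Emit:
servo_tool(
  series=[31,1,10,0,0,0,0,31,1,10,0,0,0,0,31,1,10,0,0,0,0,31,1,20,0,0,0,0,31,1,30,0,0,0,0,0,0,35,0,0,0,0,0,0,25,0,0,0,0,0,0,0,0,0,0,0],
)

```text
time: 5.47
position: [0.438, 0.02, 0.0395]
orientation: [[-0.957, 0.289, -0.005], [0.289, 0.957, 0.0], [0.004, -0.001, -1.0]]
contact_force: [-0.5, 0.2, 0.2]
gripper_width: 0.045
grasp_force: 0.0
```

Emit:
servo_tool(
  series=[0,0,3,0,0,0,0,0,0,2,0,0,0,0,0,0,0,0,0,0,0,0,0,0,0,0,0,0],
)

```text
time: 5.8
position: [0.4408, 0.0191, 0.0379]
orientation: [[-0.957, 0.29, 0.002], [0.29, 0.957, -0.0], [-0.002, 0.0, -1.0]]
contact_force: [0.2, 0.2, -0.8]
gripper_width: 0.006
grasp_force: 0.0
```

Emit:
servo_tool(
  series=[0,0,3,0,0,0,0,0,0,3,0,0,0,0,0,0,0,0,0,0,0,0,0,0,0,0,0,0],
)

```text
time: 6.13
position: [0.4398, 0.0191, 0.0306]
orientation: [[-0.957, 0.29, -0.0], [0.29, 0.957, 0.0], [0.0, -0.0, -1.0]]
contact_force: [0.2, -0.4, -0.7]
gripper_width: 0.004
grasp_force: 0.0
```

Emit:
servo_tool(
  series=[0,0,2,0,0,0,0,0,0,0,0,0,0,0,0,0,0,0,0,0,0],
)

```text
time: 6.38
position: [0.4398, 0.0191, 0.0286]
orientation: [[-0.957, 0.29, -0.0], [0.29, 0.957, 0.0], [0.0, -0.0, -1.0]]
contact_force: [-0.4, -0.9, -1.4]
gripper_width: 0.001
grasp_force: 0.0
```

Emit:
servo_tool(
  series=[0,0,2,0,0,0,0,0,0,0,0,0,0,0,0,0,0,0,0,0,0],
)

```text
time: 6.63
position: [0.44, 0.0191, 0.0281]
orientation: [[-0.957, 0.29, 0.0], [0.29, 0.957, -0.0], [-0.0, -0.0, -1.0]]
contact_force: [-9.2, 0.2, 32.3]
gripper_width: 0.001
grasp_force: 16.3
```

Contact at 28.1 mm makes this bar_d, so the bar at (0.435,-0.261) is bar_c. Next I'll open the three caps by gripping each fin and following the hinge arc.

Emit:
servo_tool(
  series=[0,0,-10,0,0,0,0,0,0,-25,0,0,-6.6,1,0,0,-25,0,0,-6.6,1,0,0,-25,0,0,-6.6,1,0,0,-10,0,0,-6.6,1,0,0,0,0,0,-6.6,1,0,0,0,0,0,-6.7,1,0,0,0,0,0,0,1],
)

```text
time: 7.3
position: [0.44, 0.0191, 0.122]
orientation: [[-0.919, -0.393, 0.001], [-0.393, 0.919, -0.0], [-0.001, -0.0, -1.0]]
contact_force: [-0.0, 1.3, -0.3]
gripper_width: 0.454
grasp_force: 0.0
```

```bash
python3 -c "
from h import *
to([.5793,.1608,.063],202.9); print(sensors.state()['q'])"
```

```text
turn [-0.   0.   0.3] shift [-183.5   76.3   59. ] t 7.3
[-3.57287604e+00  1.69343607e+01  1.15475798e+02 -1.92571991e-03
  4.75502857e+01 -1.16730415e+02]
```

Emit:
servo_tool(
  series=[-30.6,12.7,0,0,0,0,1,-30.6,12.7,0,0,0,0,1,-30.6,12.7,0,0,0,0,1,-30.6,12.7,0,0,0,0,1,-30.6,12.7,0,0,0,0,1,-30.6,12.7,0,0,0,0,1,0,0,10,0,0,0,0.8,0,0,0,0,0,0,0.8],
)

```text
time: 7.97
position: [0.579, 0.1614, 0.1096]
orientation: [[-0.922, -0.386, -0.003], [-0.386, 0.922, -0.001], [0.003, 0.0, -1.0]]
contact_force: [-0.5, -0.1, -0.7]
gripper_width: 0.836
grasp_force: 0.0
```

Emit:
servo_tool(
  series=[0,0,25,0,0,0,0.8,0,0,20,0,0,0,0.8,0,0,4,0,0,0,0.5,0,0,0,0,0,0,0,0,0,0,0,0,0,0,0,0,0,0,0,0,0,0,0,0,0,0,0,0,0,0,0,0,0,0,0],
  force=15,
)

```text
time: 8.63
position: [0.5799, 0.1607, 0.0636]
orientation: [[-0.922, -0.388, 0.001], [-0.388, 0.922, 0.0], [-0.001, -0.0, -1.0]]
contact_force: [-0.1, -0.3, 0.4]
gripper_width: 0.419
grasp_force: 0.0
```

Emit:
servo_tool(
  series=[0,0,0,0,0,0,0,0,0,0,0,0,0,0,0,0,0,0,0,0,0,0,0,0,0,0,0,0],
)

```text
time: 8.97
position: [0.5796, 0.1605, 0.0627]
orientation: [[-0.921, -0.389, 0.0], [-0.389, 0.921, -0.0], [-0.0, -0.0, -1.0]]
contact_force: [5.7, -17.4, -0.8]
gripper_width: 0.131
grasp_force: 9.8
```

Emit:
servo_tool(
  series=[0,-1.5,0,0,0,0,0,-3.2,0,-9.3,0,0,0,0,-3.8,0,-9.0,0,0,0,0,-4.7,0,-8.6,0,0,0,0,-5.4,0,-8.2,0,0,0,0,-6.1,0,-7.6,0,0,0,0,-6.7,0,-7.2,0,0,0,0],
)

```text
time: 9.55
position: [0.6076, 0.1715, 0.1134]
orientation: [[-0.921, -0.388, -0.001], [-0.388, 0.921, 0.0], [0.001, 0.001, -1.0]]
contact_force: [-1.2, 5.6, -6.0]
gripper_width: 0.13
grasp_force: 15.0
```

Emit:
servo_tool(
  series=[-7.3,0,-6.5,0,0,0,0,-7.9,0,-5.8,0,0,0,0,-8.4,0,-5.1,0,0,0,0,-8.8,0,-4.4,0,0,0,0,-9.1,0,-3.6,0,0,0,0,-9.4,0,-2.8,0,0,0,0,-9.6,0,-1.9,0,0,0,0,-9.8,0,-1.1,0,0,0,0],
)

```text
time: 10.22
position: [0.6722, 0.199, 0.1445]
orientation: [[-0.921, -0.389, -0.001], [-0.389, 0.921, 0.0], [0.001, 0.001, -1.0]]
contact_force: [-5.5, 4.7, -3.2]
gripper_width: 0.126
grasp_force: 15.0
```

Emit:
servo_tool(
  series=[-9.8,0,-0.2,0,0,0,0,-9.7,0,0.5,0,0,0,0,-9.7,0,1.5,0,0,0,0,-9.6,0,2.3,0,0,0,0,-9.3,0,3.1,0,0,0,0,-9.0,0,3.9,0,0,0,0,-8.6,0,4.7,0,0,0,0,0,0,0,0,0,0,0],
)

```text
time: 10.88
position: [0.7344, 0.2253, 0.129]
orientation: [[-0.921, -0.389, 0.003], [-0.389, 0.921, 0.002], [-0.003, 0.001, -1.0]]
contact_force: [0.7, 5.9, 1.5]
gripper_width: 0.129
grasp_force: 15.0
```

Emit:
servo_tool(
  series=[0,0,0,0,0,0,0.7,0,0,0,0,0,0,0.7,0,0,0,0,0,0,0.7,0,0,0,0,0,0,0.7],
)

```text
time: 11.22
position: [0.7331, 0.2234, 0.1284]
orientation: [[-0.922, -0.388, 0.0], [-0.388, 0.922, -0.0], [-0.0, -0.0, -1.0]]
contact_force: [-0.3, -0.5, -0.6]
gripper_width: 0.362
grasp_force: 0.0
```

Run:
```python
from h import *
im=vision.grab_frame("scene"); cv2.imwrite("pics/v6.png",cv2.resize(im[130:330,230:460],None,fx=3,fy=3,interpolation=2))
```

```text
(no output)
```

View pics/v6.png

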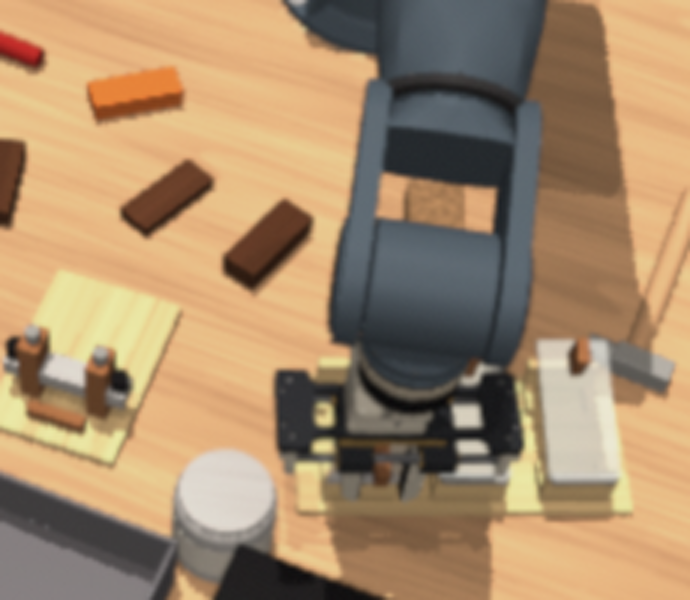

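The crop shows cap 1 standing open under the gripper at (395,465), the other caps shut and the bars undisturbed. I'll open the next two caps the same way.

Emit:
servo_tool(
  series=[0,0,-30,0,0,0,0.8,0,0,-30,0,0,0,0.8,0,0,0,0,0,0,0.8],
)

```text
time: 11.52
position: [0.7351, 0.224, 0.1951]
orientation: [[-0.922, -0.388, 0.009], [-0.388, 0.922, 0.002], [-0.009, -0.002, -1.0]]
contact_force: [0.6, -0.3, 1.3]
gripper_width: 0.622
grasp_force: 0.0
```

```bash
python3 -c "
from h import *
to([.5408,.252,.063],202.9)"
```

```text
turn [-0.1  0.5 -0.1] shift [168.1 101.4 132.1] t 11.52
```

Emit:
servo_tool(
  series=[23.7,14.4,0,0,0,0,0.8,23.7,14.4,0,0,0,0,0.8,23.7,14.4,0,0,0,0,0.8,23.7,14.4,0,0,0,0,0.8,23.7,14.4,0,0,0,0,0.8,23.7,14.4,10,0,0,0,0.8,23.7,14.4,30,0,0,0,0.8,0,0,30,0,0,0,0.8],
)

```text
time: 12.18
position: [0.5376, 0.2529, 0.1187]
orientation: [[-0.921, -0.39, 0.001], [-0.39, 0.921, 0.001], [-0.001, 0.0, -1.0]]
contact_force: [-0.3, -1.0, 0.3]
gripper_width: 0.799
grasp_force: 0.0
```

Emit:
servo_tool(
  series=[0,0,30,0,0,0,0.6,0,0,20,0,0,0,0.6,0,0,5,0,0,0,0.5,0,0,0,0,0,0,0,0,0,0,0,0,0,0,0,0,0,0,0,0,0,0,0,0,0,0,0,0,0,0,0,0,0,0,0],
  force=15,
)

```text
time: 12.85
position: [0.5396, 0.2515, 0.0636]
orientation: [[-0.921, -0.388, -0.003], [-0.388, 0.921, -0.001], [0.004, -0.0, -1.0]]
contact_force: [-8.4, -5.2, -1.1]
gripper_width: 0.707
grasp_force: 15.0
```

Emit:
servo_tool(
  series=[0,0,0,0,0,0,0,0,0,0,0,0,0,0,0,0,0,0,0,0,0],
)

```text
time: 13.1
position: [0.5396, 0.2515, 0.0637]
orientation: [[-0.922, -0.388, -0.003], [-0.388, 0.922, -0.001], [0.004, -0.0, -1.0]]
contact_force: [-7.6, -4.1, 0.1]
gripper_width: 0.7
grasp_force: 15.0
```

Emit:
servo_tool(
  series=[0,0,0,0,0,0,0.82,0,0,0,0,0,0,0.82,0,0,-20,0,0,0,0.82,0,0,-30,0,0,0,0.82,0,0,0,0,0,0,0.82,0,0,0,0,0,0,0.82],
)

```text
time: 13.6
position: [0.5425, 0.2528, 0.1155]
orientation: [[-0.922, -0.388, 0.005], [-0.388, 0.922, 0.002], [-0.005, -0.0, -1.0]]
contact_force: [-0.7, -0.5, -1.3]
gripper_width: 0.821
grasp_force: 0.0
```

Run:
```python
from h import *
im=vision.grab_frame("side"); a=cv2.resize(im[130:220,230:340],None,fx=5,fy=5,interpolation=2)
im=cv2.imread("pics/w2.png"); b=cv2.resize(im[0:150,180:420],None,fx=2.3,fy=3,interpolation=2)
cv2.imwrite("pics/v7.png",a);print(a.shape)
```

```text
(450, 550, 3)
```

View pics/v7.png

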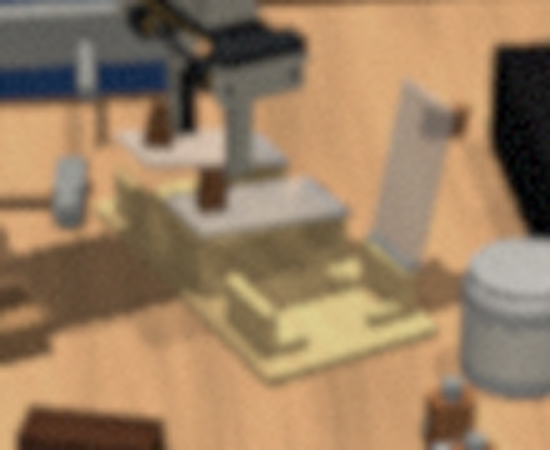

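Run:
```python
from h import *
c=vision.calibration("wrist"); 
W=np.array([[0.002597674174759191, -0.9647632868149492, -0.26310654211344847, 0.5892291357297967], [0.9999944702983555, 0.0030524633990417003, -0.0013197878264697837, 0.26973815872170753], [0.0020764059312130575, -0.2631016588340172, 0.9647658812671578, 0.42342784249002374], [0.0, 0.0, 0.0, 1.0]])
C=(np.array(c["K"]),c["k1"],W); D=cam("side")
a=.3993
def P(k,th,r,h,y):
    t=np.radians(th); x=.065-r*np.cos(t)+h*np.sin(t); z=.049+r*np.sin(t)+h*np.cos(t); v=y+.1*k-.0011
    return [.58+np.cos(a)*x-np.sin(a)*v,.2697+np.sin(a)*x+np.cos(a)*v,z]
for k in(-1,0,1):
  for th in(0,5,10,15,20): print(k,th,"corners",*[np.round(proj(C,P(k,th,.132,.005,y))/.7) for y in(-.033,.033)],"fintop",np.round(proj(C,P(k,th,.108,.041,0))/.7),"finbase",np.round(proj(C,P(k,th,.108,.005,0))/.7),"side fintop",np.round((proj(D,P(k,th,.108,.041,0))-[230,130])*5),"cornerL",np.round((proj(D,P(k,th,.132,.005,-.033))-[230,130])*5))
```

```text
-1 0 corners [191. 146.] [270. 110.] fintop [229. 158.] finbase [245. 159.] side fintop [269. 238.] cornerL [262. 307.]
-1 5 corners [185. 147.] [266. 109.] fintop [227. 163.] finbase [242. 160.] side fintop [274. 226.] cornerL [263. 294.]
-1 10 corners [180. 149.] [263. 109.] fintop [226. 170.] finbase [239. 162.] side fintop [279. 214.] cornerL [266. 280.]
-1 15 corners [175. 152.] [261. 112.] fintop [226. 178.] finbase [236. 165.] side fintop [286. 202.] cornerL [269. 266.]
-1 20 corners [171. 157.] [259. 115.] fintop [226. 188.] finbase [235. 169.] side fintop [293. 191.] cornerL [274. 252.]
0 0 corners [311.  90.] [394.  51.] fintop [363.  96.] finbase [366. 104.] side fintop [208. 183.] cornerL [201. 249.]
0 5 corners [309.  89.] [395.  48.] fintop [365. 100.] finbase [365. 103.] side fintop [212. 171.] cornerL [202. 235.]
0 10 corners [307.  89.] [396.  47.] fintop [367. 105.] finbase [366. 103.] side fintop [217. 159.] cornerL [203. 222.]
0 15 corners [307.  90.] [398.  47.] fintop [370. 112.] finbase [367. 105.] side fintop [223. 148.] cornerL [206. 208.]
0 20 corners [306.  93.] [401.  49.] fintop [374. 121.] finbase [368. 108.] side fintop [230. 137.] cornerL [211. 195.]
1 0 corners [438.  31.] [527. -11.] fintop [506.  30.] finbase [494.  45.] side fintop [152. 132.] cornerL [145. 195.]
1 5 corners [441.  27.] [532. -15.] fintop [511.  33.] finbase [497.  43.] side fintop [156. 121.] cornerL [145. 182.]
1 10 corners [443.  25.] [538. -19.] fintop [518.  36.] finbase [501.  42.] side fintop [160. 110.] cornerL [147. 169.]
1 15 corners [447.  24.] [545. -21.] fintop [524.  42.] finbase [505.  42.] side fintop [166.  99.] cornerL [149. 156.]
1 20 corners [451.  26.] [552. -22.] fintop [532.  49.] finbase [510.  43.] side fintop [173.  88.] cornerL [153. 143.]
```

Cap 1 stands open. Against the model, cap 2 is ajar by about 7° (fin top in the side crop at (212,168)) and cap 3 is slightly ajar too, so the fingers straddled the plate of cap 2. I'll grip higher.

Emit:
servo_tool(
  series=[-3,0,20,0,0,0,0.7,0,0,14,0,0,0,0.5,0,0,0,0,0,0,0,0,0,0,0,0,0,0,0,0,0,0,0,0,0,0,0,0,0,0,0,0,0,0,0,0,0,0,0,0,0,0,0,0,0,0],
)

```text
time: 14.32
position: [0.5439, 0.2534, 0.0795]
orientation: [[-0.922, -0.388, 0.001], [-0.388, 0.922, 0.0], [-0.001, -0.0, -1.0]]
contact_force: [-0.0, -0.6, 0.2]
gripper_width: 0.298
grasp_force: 0.0
```

Emit:
servo_tool(
  series=[0,0,0,0,0,0,0,0,0,0,0,0,0,0,0,0,0,0,0,0,0,0,0,0,0,0,0,0],
)

```text
time: 14.65
position: [0.5437, 0.2533, 0.0791]
orientation: [[-0.921, -0.388, 0.0], [-0.388, 0.921, -0.0], [-0.0, -0.0, -1.0]]
contact_force: [-0.7, -0.8, 1.1]
gripper_width: 0.125
grasp_force: 15.0
```

Emit:
servo_tool(
  series=[-4.7,0,-8.9,0,0,0,0,-5.4,0,-8.5,0,0,0,0,-6.1,0,-8.0,0,0,0,0,-6.8,0,-7.4,0,0,0,0,-7.4,0,-6.8,0,0,0,0,-8.0,0,-6.1,0,0,0,0,-8.5,0,-5.4,0,0,0,0,-8.9,0,-4.7,0,0,0,0],
)

```text
time: 15.32
position: [0.5957, 0.2753, 0.1358]
orientation: [[-0.922, -0.388, -0.0], [-0.388, 0.922, -0.0], [0.0, -0.0, -1.0]]
contact_force: [-1.4, -2.1, -4.3]
gripper_width: 0.131
grasp_force: 15.0
```

Emit:
servo_tool(
  series=[-9.3,0,-3.9,0,0,0,0,-9.6,0,-3.0,0,0,0,0,-9.8,0,-2.2,0,0,0,0,-10,0,-1.3,0,0,0,0,-10.1,0,-0.4,0,0,0,0,-10.1,0,0.4,0,0,0,0,-10,0,1.3,0,0,0,0,-9.8,0,2.2,0,0,0,0],
)

```text
time: 15.98
position: [0.6686, 0.3062, 0.1431]
orientation: [[-0.922, -0.388, 0.001], [-0.388, 0.922, 0.001], [-0.001, 0.0, -1.0]]
contact_force: [-1.7, -1.3, 0.4]
gripper_width: 0.127
grasp_force: 15.0
```

Emit:
servo_tool(
  series=[-9.6,0,3.0,0,0,0,0,-9.3,0,3.9,0,0,0,0,-8.9,0,4.7,0,0,0,0,0,0,0,0,0,0,0,0,0,0,0,0,0,0.5,0,0,0,0,0,0,0.5,0,0,0,0,0,0,0.5],
)

```text
time: 16.57
position: [0.6932, 0.3164, 0.1305]
orientation: [[-0.922, -0.388, 0.0], [-0.388, 0.922, 0.0], [-0.0, 0.0, -1.0]]
contact_force: [0.2, -0.2, 0.0]
gripper_width: 0.293
grasp_force: 0.0
```

Emit:
servo_tool(
  series=[0,0,0,0,0,0,0.6,0,0,-30,0,0,0,0.6,0,0,-30,0,0,0,0.6,0,0,0,0,0,0,0.6,0,0,0,0,0,0,0.6],
)

```text
time: 16.98
position: [0.6939, 0.3166, 0.1924]
orientation: [[-0.921, -0.388, 0.003], [-0.388, 0.922, 0.001], [-0.004, -0.0, -1.0]]
contact_force: [-0.1, 0.0, -0.6]
gripper_width: 0.593
grasp_force: 0.0
```

```bash
python3 -c "
from h import *
to([.5060,.3455,.085],202.9)"
```

```text
turn [-0.   0.2 -0. ] shift [161.9  99.7 107.4] t 16.98
```

Emit:
servo_tool(
  series=[22.8,14.3,0,0,0,0,0.6,22.8,14.3,0,0,0,0,0.6,22.8,14.3,0,0,0,0,0.6,22.8,14.3,0,0,0,0,0.6,22.8,14.3,0,0,0,0,0.6,22.8,14.3,10,0,0,0,0.6,22.8,14.3,30,0,0,0,0.6,0,0,30,0,0,0,0.6],
)

```text
time: 17.65
position: [0.5033, 0.3473, 0.1195]
orientation: [[-0.921, -0.39, -0.001], [-0.39, 0.921, 0.0], [0.001, 0.0, -1.0]]
contact_force: [0.6, 0.6, 0.0]
gripper_width: 0.596
grasp_force: 0.0
```

Emit:
servo_tool(
  series=[0,0,20,0,0,0,0.6,0,0,12,0,0,0,0.6,0,0,5,0,0,0,0.5,0,0,0,0,0,0,0,0,0,0,0,0,0,0,0,0,0,0,0,0,0,0,0,0,0,0,0,0,0,0,0,0,0,0,0],
)

```text
time: 18.32
position: [0.5077, 0.3468, 0.0839]
orientation: [[-0.922, -0.388, 0.001], [-0.388, 0.922, 0.001], [-0.001, 0.0, -1.0]]
contact_force: [-0.2, 0.7, 0.1]
gripper_width: 0.219
grasp_force: 0.0
```

Emit:
servo_tool(
  series=[0,0,0,0,0,0,0,0,0,0,0,0,0,0,0,0,0,0,0,0,0],
)

```text
time: 18.57
position: [0.5075, 0.3465, 0.0834]
orientation: [[-0.921, -0.388, 0.001], [-0.388, 0.921, -0.0], [-0.001, -0.0, -1.0]]
contact_force: [-0.6, -1.7, 3.5]
gripper_width: 0.129
grasp_force: 15.0
```

Emit:
servo_tool(
  series=[-5,0,-8.7,0,0,0,0,-5.8,0,-8.2,0,0,0,0,-6.4,0,-7.7,0,0,0,0,-7.1,0,-7.1,0,0,0,0,-7.7,0,-6.4,0,0,0,0,-8.2,0,-5.8,0,0,0,0,-8.7,0,-5.0,0,0,0,0,-9.1,0,-4.2,0,0,0,0],
)

```text
time: 19.23
position: [0.5613, 0.3693, 0.137]
orientation: [[-0.922, -0.388, -0.0], [-0.388, 0.922, -0.0], [0.001, -0.0, -1.0]]
contact_force: [-1.0, -2.0, -5.6]
gripper_width: 0.125
grasp_force: 15.0
```

Emit:
servo_tool(
  series=[-9.4,0,-3.4,0,0,0,0,-9.7,0,-2.6,0,0,0,0,-9.9,0,-1.7,0,0,0,0,-10,0,-0.9,0,0,0,0,-10,0,0,0,0,0,0,-10,0,0.9,0,0,0,0,-9.9,0,1.7,0,0,0,0,-9.7,0,2.6,0,0,0,0],
)

```text
time: 19.9
position: [0.6339, 0.4001, 0.1405]
orientation: [[-0.922, -0.388, 0.0], [-0.388, 0.922, 0.0], [-0.0, 0.0, -1.0]]
contact_force: [-2.2, -2.4, -0.5]
gripper_width: 0.129
grasp_force: 15.0
```

Emit:
servo_tool(
  series=[-9.4,0,3.4,0,0,0,0,-9.1,0,4.2,0,0,0,0,0,0,0,0,0,0,0,0,0,0,0,0,0,0.5,0,0,0,0,0,0,0.5,0,0,0,0,0,0,0.5,0,0,0,0,0,0,0.5],
)

```text
time: 20.48
position: [0.65, 0.4069, 0.1324]
orientation: [[-0.921, -0.388, 0.0], [-0.388, 0.921, 0.0], [-0.0, 0.0, -1.0]]
contact_force: [0.2, -0.2, 0.0]
gripper_width: 0.366
grasp_force: 0.0
```

Emit:
servo_tool(
  series=[0,0,-30,0,0,0,0.6,0,0,-35,0,0,0,0.6,0,0,0,0,0,0,0.8,0,0,0,0,0,0,0.8],
)

```text
time: 20.82
position: [0.6509, 0.4073, 0.1999]
orientation: [[-0.921, -0.388, 0.004], [-0.388, 0.921, 0.002], [-0.005, 0.001, -1.0]]
contact_force: [-0.2, 0.2, -0.6]
gripper_width: 0.651
grasp_force: 0.0
```

```bash
python3 -c "
from h import *
to([.44,.0191,.10],163.2); to([.4349,-.261,.1],196.5)
a=vision.grab_frame('scene'); cv2.imwrite('pics/scene1.png',a); cv2.imwrite('pics/side1.png',vision.grab_frame('side'))
for t in ['bar_c_mid']:
  C=cam('scene')
  for r in finder.recognise('scene',t)[:6]:
    b=r['bbox']; print(round(r['conf'],2),np.round(b),onz(C,((b[0]+b[2])/2,(b[1]+b[3])/2),.012))
"
```

```text
turn [ 0.1  0.2 39.7] shift [  89.7 -432.6   99.9] t 20.82
turn [0.  0.3 6.4] shift [ 396.9 -579.5   99.9] t 20.82
0.84 [221. 170. 239. 205.] [ 0.46368226 -0.26731892  0.012     ]
0.72 [259. 151. 293. 173.] [ 0.30130652 -0.18032042  0.012     ]
0.69 [106. 195. 143. 221.] [ 0.67118574 -0.52687585  0.012     ]
```

The detector puts bar_c at scene box (221–239,170–205) against (227–245,169–198) before, so it has been knocked aside about 3 cm. I'll take a fresh wrist look at it.

Emit:
servo_tool(
  series=[0,0,-40,0,0,6.4,0.8,15.9,-35,0,0,0,0,0.8,15.9,-35,0,0,0,0,0.8,15.9,-35,0,0,0,0,0.8,15.9,-35,0,0,0,0,0.8,15.9,-35,0,0,0,0,0.8,15.9,-35,0,0,0,0,0.8,15.9,-35,0,0,0,0,0.8],
)

```text
time: 21.63
position: [0.6117, 0.1386, 0.2358]
orientation: [[-0.959, -0.283, -0.002], [-0.283, 0.959, -0.0], [0.002, 0.0, -1.0]]
contact_force: [0.6, -0.0, 0.3]
gripper_width: 0.797
grasp_force: 0.0
```

Emit:
servo_tool(
  series=[15.9,-35,0,0,0,0,0.8,15.9,-35,0,0,0,0,0.8,15.9,-35,0,0,0,0,0.8,15.9,-35,0,0,0,0,0.8,15.9,-35,0,0,0,0,0.8,15.9,-35,0,0,0,0,0.8,15.9,-35,0,0,0,0,0.8,15.9,-35,0,0,0,0,0.8],
)

```text
time: 22.3
position: [0.5691, -0.1658, 0.2359]
orientation: [[-0.959, -0.283, -0.002], [-0.283, 0.959, 0.001], [0.001, 0.001, -1.0]]
contact_force: [0.8, -0.5, -0.7]
gripper_width: 0.803
grasp_force: 0.0
```

Emit:
servo_tool(
  series=[15.9,-35,0,0,0,0,0.8,15.9,-35,0,0,0,0,0.8,0,0,0,0,0,0,0.8,0,0,0,0,0,0,0.8],
)

```text
time: 22.63
position: [0.5586, -0.2417, 0.2357]
orientation: [[-0.96, -0.28, -0.002], [-0.28, 0.96, 0.001], [0.001, 0.001, -1.0]]
contact_force: [0.9, -0.2, 0.1]
gripper_width: 0.801
grasp_force: 0.0
```

```bash
cat >> h.py <<'E'
def topfits(im,C,ts):
    """min-area rectangle of each dark blob, as seen on plane z=t"""
    k,l,st,ce=cv2.connectedComponentsWithStats(darkmask(im))
    for i in range(1,k):
        if 1000<st[i][4]<12000 and st[i][1]+st[i][3]<275:
            c=contour(l==i)[:,0]
            for t in ts:
                g=np.array([onz(C,q,t)[:2] for q in c.astype(float)],np.float32)*1000
                (x,y),(w,h),a=cv2.minAreaRect(g); a=a if w>h else a+90
                if 80<max(w,h)<130: print(st[i],"z",t,"ctr",np.round([x,y],1),"dim",np.round([w,h],1),"yaw",round((a+90)%180-90,1))
E
python3 - <<'E'
from h import *
C,im=shot("wrist","w4.png"); print(sensors.state()["position"])
topfits(im,C,[.012,.024])
E
```

```text
[ 0.55895554 -0.24039289  0.23589797]
[ 385   51   90   95 3624] z 0.012 ctr [417.8 -99.4] dim [ 43.7 102.8] yaw -22.3
[ 385   51   90   95 3624] z 0.024 ctr [ 420.  -104.4] dim [42.4 99.7] yaw -22.3
[ 257   56   37   95 3387] z 0.012 ctr [ 471.5 -265.6] dim [101.8  40.6] yaw 16.1
[ 257   56   37   95 3387] z 0.024 ctr [ 472.  -265.5] dim [98.7 39.4] yaw 16.1
[ 471  100   89   93 4357] z 0.012 ctr [435.2  23.6] dim [ 59.  109.3] yaw -16.6
[ 471  100   89   93 4357] z 0.024 ctr [436.8  14.8] dim [ 57.2 105.9] yaw -16.6
[ 200  118   46   88 2997] z 0.012 ctr [ 552.  -304.8] dim [100.5  43.3] yaw 21.5
[ 200  118   46   88 2997] z 0.024 ctr [ 550.1 -303.5] dim [97.4 41.9] yaw 21.5
```

Run:
```python
from h import *
s=0
for n in["scene","side"]:
    vision.grab_frame(n); C=cam(n)
    for r in finder.recognise(n,"pencil_pot")[:2]:
        b=r["bbox"]; print(n,r["conf"],np.round(b),"top L,R",onz(C,(b[0],b[1]+12),.1)[:2],onz(C,(b[2],b[1]+12),.1)[:2],"bottom",onz(C,((b[0]+b[2])/2,b[3]),0)[:2])
im=cv2.imread("pics/w4.png"); cv2.imwrite("pics/v8.png",im)
to([.4603,-.2688,.004],196.1)
```

```text
side 0.56 [222. 280. 253. 332.] top L,R [ 0.36229678 -0.41852466] [ 0.44121303 -0.42656937] bottom [ 0.39421838 -0.46574231]
side 0.43 [317. 221. 331. 237.] top L,R [ 0.64201586 -0.20165944] [ 0.68471346 -0.20637196] bottom [ 0.68815874 -0.09653951]
turn [ 0.  -0.   0.4] shift [103.8  -1.  232.8] t 22.88
```

View pics/v8.png

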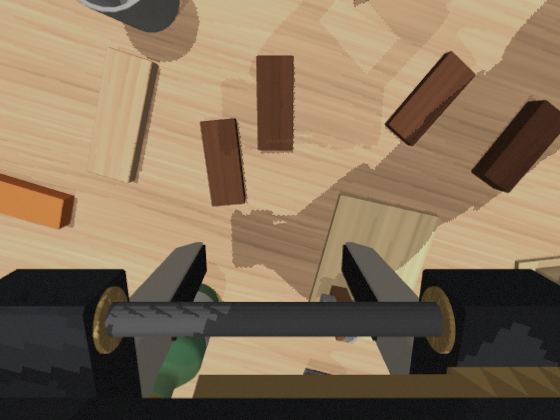

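The wrist picture shows bar_c alone at (275,103), with bar_b at (223,162) beside it, the pot clear at (130,15), and bar_a at (430,98) and bar_d at (515,145). I'll grasp bar_c.

Emit:
servo_tool(
  series=[35,0,10,0,0,0.4,0.6,35,0,30,0,0,0,0.6,34,-1,40,0,0,0,0.6,0,0,40,0,0,0,0.6,0,0,40,0,0,0,0.6,0,0,40,0,0,0,0.6,0,0,20,0,0,0,0.6,0,0,0,0,0,0,0.6],
)

```text
time: 23.55
position: [0.4679, -0.265, 0.0242]
orientation: [[-0.961, -0.278, -0.006], [-0.278, 0.961, 0.004], [0.004, 0.005, -1.0]]
contact_force: [-0.5, 0.1, -0.8]
gripper_width: 0.6
grasp_force: 0.0
```

Emit:
servo_tool(
  series=[0,0,8,0,0,0,0.6,0,0,4,0,0,0,0.6,0,0,0,0,0,0,0,0,0,0,0,0,0,0,0,0,0,0,0,0,0,0,0,0,0,0,0,0,0,0,0,0,0,0,0],
  force=30,
)

```text
time: 24.13
position: [0.4703, -0.2674, 0.0171]
orientation: [[-0.961, -0.276, 0.001], [-0.276, 0.961, -0.001], [-0.001, -0.001, -1.0]]
contact_force: [0.2, 2.1, 8.0]
gripper_width: 0.427
grasp_force: 30.0
```

Emit:
servo_tool(
  series=[0,0,0,0,0,0,0.6,0,0,0,0,0,0,0.6,9,0,0,0,0,0,0.6,0,0,6,0,0,0,0.6,0,0,6,0,0,0,0.6,0,0,0,0,0,0,0.6],
)

```text
time: 24.63
position: [0.4604, -0.2694, 0.0028]
orientation: [[-0.961, -0.276, -0.001], [-0.276, 0.961, 0.001], [0.001, 0.001, -1.0]]
contact_force: [-0.2, 0.6, 0.3]
gripper_width: 0.597
grasp_force: 0.0
```

Emit:
servo_tool(
  series=[0,0,0,0,0,0,0,0,0,0,0,0,0,0,0,0,0,0,0,0,0,0,0,0,0,0,0,0,0,0,0,0,0,0,0],
)

```text
time: 25.05
position: [0.4613, -0.2697, 0.0042]
orientation: [[-0.961, -0.277, 0.0], [-0.277, 0.961, -0.0], [-0.0, -0.0, -1.0]]
contact_force: [-0.0, -0.4, -0.9]
gripper_width: 0.429
grasp_force: 30.0
```

Emit:
servo_tool(
  series=[0,0,-20,0,0,0,0,0,0,-30,0,0,0,0,0,0,-30,0,0,6.4,0,0,0,0,0,0,6.4,0,0,0,0,0,0,0,0,0,0,0,0,0,0,0],
)

```text
time: 25.55
position: [0.4609, -0.2695, 0.0838]
orientation: [[-0.998, -0.06, -0.0], [-0.06, 0.998, 0.0], [0.0, 0.0, -1.0]]
contact_force: [0.3, 0.6, -2.0]
gripper_width: 0.433
grasp_force: 30.0
```

```bash
python3 -c "
from h import *
to([.5918,-.0898,.0155],183.3);print(sensors.state()['gripper_width'])"
```

```text
turn [ 0.  -0.   0.1] shift [-141.1  171.8   68.3] t 25.55
0.4326633607602247
```

Emit:
servo_tool(
  series=[-23.5,28.6,0,0,0,0,0,-23.5,28.6,0,0,0,0,0,-23.5,28.6,0,0,0,0,0,-23.5,28.6,0,0,0,0,0,-23.5,28.6,0,0,0,0,0,-23.5,28.8,0,0,0,0,0,0,0,0,0,0,0,0,0,0,0,0,0,0,0],
)

```text
time: 26.22
position: [0.592, -0.0885, 0.0826]
orientation: [[-0.998, -0.063, -0.002], [-0.063, 0.998, 0.0], [0.002, 0.001, -1.0]]
contact_force: [-0.3, -0.7, -0.6]
gripper_width: 0.424
grasp_force: 30.0
```

Emit:
servo_tool(
  series=[0,0,25,0,0,0,0,0,0,25,0,0,0,0,0,0,10,0,0,0,0,0,0,4,0,0,0,0,0,0,0,0,0,0,0,0,0,0,0,0,0,0],
)

```text
time: 26.72
position: [0.5924, -0.0907, 0.0208]
orientation: [[-0.998, -0.057, 0.001], [-0.057, 0.998, -0.0], [-0.001, -0.0, -1.0]]
contact_force: [-0.1, -0.4, -1.2]
gripper_width: 0.43
grasp_force: 30.0
```

```bash
python3 -c "
from h import *
to([.5918,-.0898,.0155],183.3)"
```

```text
turn [-0.  0. -0.] shift [0.6 0.9 5.3] t 26.72
```

Emit:
servo_tool(
  series=[0,1,4.5,0,0,0,0,0,0,0.5,0,0,0,0.6,0,0,0,0,0,0,0.6,0,0,0,0,0,0,0.6,0,0,-20,0,0,0,0.6,0,0,-40,0,0,0,0.6,0,0,-40,0,0,0,0.6,0,0,-40,0,0,0,0.6],
)

```text
time: 27.38
position: [0.5918, -0.0891, 0.1571]
orientation: [[-0.998, -0.057, -0.0], [-0.057, 0.998, 0.0], [0.0, 0.0, -1.0]]
contact_force: [0.2, -1.4, 0.4]
gripper_width: 0.603
grasp_force: 0.0
```

Emit:
servo_tool(
  series=[-20,0,-35,0,0,0,0.6,-35,0,0,0,0,0,0.6,-35,0,0,0,0,0,0.6,-35,0,0,0,0,0,0.6,-25,0,0,0,0,0,0.6,0,0,0,0,0,0,0.6,0,0,0,0,0,0,0.6],
)

```text
time: 27.97
position: [0.7422, -0.0805, 0.1893]
orientation: [[-0.998, -0.057, -0.001], [-0.057, 0.998, 0.0], [0.001, 0.0, -1.0]]
contact_force: [-0.1, -0.0, -0.1]
gripper_width: 0.601
grasp_force: 0.0
```

Run:
```python
from h import *
C,im=shot("wrist","w5.png"); np.save("w5.npy",C[2]); print(sensors.state()["position"])
topfits(im,C,[.034])
cv2.imwrite("pics/v9.png",cv2.resize(im[:280,100:460],None,fx=2.2,fy=2.2,interpolation=2))
```

```text
[ 0.74154092 -0.08061338  0.18976754]
[ 252    0   45  104 4259] z 0.034 ctr [611.4 -88. ] dim [85.4 39.1] yaw 3.4
```

View pics/v9.png

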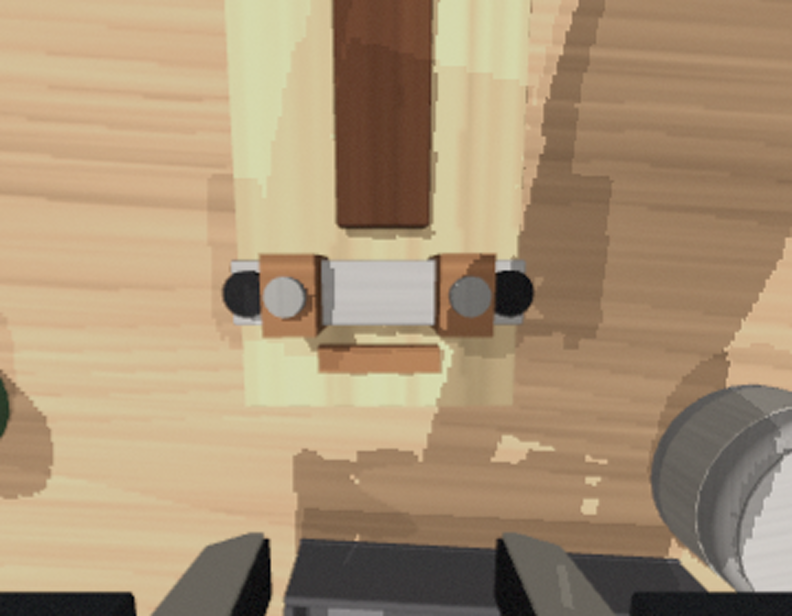

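Run:
```python
from h import *
np.set_printoptions(precision=4,suppress=True)
c=vision.calibration("wrist"); C=(np.array(c["K"]),c["k1"],np.load("w5.npy"))
w=lambda x,y,z: onz(C,((x+.5)/2.2-.5+100,(y+.5)/2.2-.5),z)[:2]
for n,L in dict(upr_in_front=[(321,255,.085),(437,255,.085)],upr_out=[(260,255,.085),(496,255,.085)],bar_front=[(337,228,.034),(431,228,.034)],stop=[(319,346,.024),(440,346,.024)],bridge_front=[(322,260,.055),(437,260,.055)],baseback=[(247,405,.01),(513,405,.01)],baseside=[(228,50,.01),(530,50,.01)],barmid=[(333,50,.034),(435,50,.034)]).items():
    a,b=[w(*q) for q in L]; m=(a+b)/2; d=b-a; g=m-np.array([.665,-.0856]); h=np.radians(3.3)
    print(n,"mid",m,"len",np.linalg.norm(d).round(4),"yaw",np.degrees(np.arctan2(-d[0],d[1])).round(2),"gap-frame",np.array([g@[np.cos(h),np.sin(h)],g@[-np.sin(h),np.cos(h)]]))
```

```text
upr_in_front mid [ 0.6661 -0.0864] len 0.0419 yaw 3.24 gap-frame [ 0.0011 -0.0009]
upr_out mid [ 0.6662 -0.0868] len 0.0852 yaw 3.24 gap-frame [ 0.0011 -0.0012]
bar_front mid [ 0.6542 -0.0851] len 0.04 yaw 3.24 gap-frame [-0.0107  0.0011]
stop mid [ 0.7051 -0.0842] len 0.0553 yaw 3.22 gap-frame [ 0.0401 -0.0009]
bridge_front mid [ 0.6676 -0.0862] len 0.0462 yaw 3.24 gap-frame [ 0.0026 -0.0008]
baseback mid [ 0.735  -0.0823] len 0.1294 yaw 3.21 gap-frame [ 0.0701 -0.0008]
baseside mid [ 0.5801 -0.0914] len 0.1301 yaw 3.26 gap-frame [-0.0851 -0.0009]
barmid mid [ 0.5863 -0.089 ] len 0.0409 yaw 3.27 gap-frame [-0.0788  0.0012]
```

Bar_c lies straight on the base at crop (383,110), about 2 mm to the left (+y) of the portal's centre line (upright inner edges at x = 321 and 437, stop at y = 346). I'll regrip lightly at its rear, nudge it −2 mm and slide it in with low grip force.

```bash
python3 -c "
from h import *
to([.5692,-.0900,.0145],183.3)"
```

```text
turn [ 0. -0. -0.] shift [172.6   0.5 175.3] t 28.02
```

Emit:
servo_tool(
  series=[35,0,0,0,0,0,0.6,35,0,0,0,0,0,0.6,35,0,0,0,0,0,0.6,35,0,10,0,0,0,0.6,32.6,0.5,20,0,0,0,0.6,0,0,35,0,0,0,0.6,0,0,35,0,0,0,0.6,0,0,30,0,0,0,0.6],
)

```text
time: 28.68
position: [0.568, -0.0901, 0.0597]
orientation: [[-0.998, -0.056, 0.001], [-0.056, 0.998, -0.0], [-0.001, -0.0, -1.0]]
contact_force: [-0.1, 0.3, 0.2]
gripper_width: 0.598
grasp_force: 0.0
```

Emit:
servo_tool(
  series=[0,0,15,0,0,0,0.6,0,0,10,0,0,0,0.6,0,0,0,0,0,0,0.6,0,0,0,0,0,0,0.6],
)

```text
time: 29.02
position: [0.5695, -0.0901, 0.036]
orientation: [[-0.998, -0.057, 0.001], [-0.057, 0.998, -0.0], [-0.001, -0.0, -1.0]]
contact_force: [0.5, -0.1, 0.6]
gripper_width: 0.601
grasp_force: 0.0
```

```bash
python3 -c "
from h import *
to([.5692,-.0900,.0145],183.3)"
```

```text
turn [-0.   0.  -0.1] shift [ 0.3  0.1 21.5] t 29.02
```

Emit:
servo_tool(
  series=[0,0,14,0,0,0,0.6,0,0,7,0,0,0,0.6,0,0,0,0,0,0,0,0,0,0,0,0,0,0,0,0,0,0,0,0,0,0,0,0,0,0,0,0,0,0,0,0,0,0,0],
  force=6,
)

```text
time: 29.6
position: [0.57, -0.0901, 0.015]
orientation: [[-0.998, -0.057, 0.001], [-0.057, 0.998, -0.0], [-0.001, -0.0, -1.0]]
contact_force: [-1.6, 0.4, 6.3]
gripper_width: 0.429
grasp_force: 6.0
```

Emit:
servo_tool(
  series=[0,-1,0,0,0,0,0,0,-1,0,0,0,0,0,-4,0,0,0,0,0,0,-4,0,0,0,0,0,0,0,0,0,0,0,0,0,0,0,0,0,0,0,0],
)

```text
time: 30.1
position: [0.578, -0.0915, 0.0147]
orientation: [[-0.998, -0.057, 0.001], [-0.057, 0.998, -0.0], [-0.001, -0.0, -1.0]]
contact_force: [-1.4, 1.3, 4.2]
gripper_width: 0.429
grasp_force: 6.0
```

Emit:
servo_tool(
  series=[-3,0,0,0,0,0,0,-3,0,0,0,0,0,0,0,0,0,0,0,0,0],
)

```text
time: 30.35
position: [0.5836, -0.0912, 0.0144]
orientation: [[-0.998, -0.057, -0.0], [-0.057, 0.998, -0.0], [0.0, -0.0, -1.0]]
contact_force: [-1.7, 0.0, 5.5]
gripper_width: 0.43
grasp_force: 6.0
```

Emit:
servo_tool(
  series=[-2,0,0,0,0,0,0,-2,0,0,0,0,0,0,0,0,0,0,0,0,0],
)

```text
time: 30.6
position: [0.5874, -0.0909, 0.0143]
orientation: [[-0.998, -0.057, -0.0], [-0.057, 0.998, 0.0], [0.0, 0.0, -1.0]]
contact_force: [-1.7, -0.4, 5.0]
gripper_width: 0.429
grasp_force: 6.0
```

Emit:
servo_tool(
  series=[-3,0,0,0,0,0,0,-3,0,0,0,0,0,0,0,0,0,0,0,0,0],
)

```text
time: 30.85
position: [0.5938, -0.0906, 0.0142]
orientation: [[-0.998, -0.057, 0.0], [-0.057, 0.998, -0.0], [-0.0, -0.0, -1.0]]
contact_force: [-0.5, -1.2, 2.7]
gripper_width: 0.431
grasp_force: 6.0
```

Emit:
servo_tool(
  series=[-3,0,0,0,0,0,0,-3,0,0,0,0,0,0,0,0,0,0,0,0,0],
)

```text
time: 31.1
position: [0.5999, -0.0903, 0.0142]
orientation: [[-0.998, -0.057, 0.0], [-0.057, 0.998, -0.0], [-0.0, -0.0, -1.0]]
contact_force: [-1.0, -0.1, 3.3]
gripper_width: 0.429
grasp_force: 6.0
```

Emit:
servo_tool(
  series=[-4,0,0,0,0,0,0,-4,0,0,0,0,0,0,-4,0,0,0,0,0,0,-4,0,0,0,0,0,0,0,0,0,0,0,0,0,0,0,0,0,0,0,0],
)

```text
time: 31.6
position: [0.6164, -0.0894, 0.0141]
orientation: [[-0.998, -0.057, 0.002], [-0.057, 0.998, -0.0], [-0.002, -0.0, -1.0]]
contact_force: [1.2, -0.6, 0.6]
gripper_width: 0.427
grasp_force: 6.0
```

Emit:
servo_tool(
  series=[-1.5,0,0,0,0,0,0,-1.5,0,0,0,0,0,0,0,0,0,0,0,0,0,0,0,0,0,0,0,0],
)

```text
time: 31.93
position: [0.6187, -0.0892, 0.0141]
orientation: [[-0.998, -0.057, 0.0], [-0.057, 0.998, -0.0], [-0.0, -0.0, -1.0]]
contact_force: [-1.4, 0.3, 2.0]
gripper_width: 0.429
grasp_force: 6.0
```

Emit:
servo_tool(
  series=[-1.5,0,0,0,0,0,0,0,0,0,0,0,0,0,0,0,0,0,0,0,0],
)

```text
time: 32.18
position: [0.6202, -0.0891, 0.0141]
orientation: [[-0.998, -0.057, 0.0], [-0.057, 0.998, 0.0], [-0.0, -0.0, -1.0]]
contact_force: [-1.2, 0.2, 1.4]
gripper_width: 0.433
grasp_force: 6.0
```

Emit:
servo_tool(
  series=[-1,0,0,0,0,0,0,0,0,0,0,0,0,0,0,0,0,0,0,0,0],
)

```text
time: 32.43
position: [0.6212, -0.089, 0.0141]
orientation: [[-0.998, -0.057, 0.0], [-0.057, 0.998, -0.0], [-0.0, -0.0, -1.0]]
contact_force: [-1.2, 0.1, 1.5]
gripper_width: 0.43
grasp_force: 6.0
```

Emit:
servo_tool(
  series=[-1,0,0,0,0,0,0,0,0,0,0,0,0,0,0,0,0,0,0,0,0],
)

```text
time: 32.68
position: [0.6222, -0.089, 0.0141]
orientation: [[-0.998, -0.057, 0.0], [-0.057, 0.998, -0.0], [-0.0, -0.0, -1.0]]
contact_force: [-2.0, 0.5, 1.3]
gripper_width: 0.433
grasp_force: 6.0
```

Emit:
servo_tool(
  series=[-1,0,0,0,0,0,0,0,0,0,0,0,0,0,0,0,0,0,0,0,0],
)

```text
time: 32.93
position: [0.6231, -0.089, 0.0141]
orientation: [[-0.998, -0.057, 0.0], [-0.057, 0.998, -0.0], [-0.0, -0.0, -1.0]]
contact_force: [-1.0, 0.1, 1.3]
gripper_width: 0.428
grasp_force: 6.0
```

Emit:
servo_tool(
  series=[-1,0,0,0,0,0,0,0,0,0,0,0,0,0,0,0,0,0,0,0,0],
)

```text
time: 33.18
position: [0.6234, -0.0889, 0.014]
orientation: [[-0.998, -0.057, -0.002], [-0.057, 0.998, 0.0], [0.002, 0.0, -1.0]]
contact_force: [-5.3, -0.9, 2.7]
gripper_width: 0.428
grasp_force: 6.0
```

Run:
```python
from h import *
C,im=shot("side","s2.png"); cv2.imwrite("pics/v10.png",cv2.resize(im[195:260,255:350],None,fx=6,fy=6,interpolation=2))
```

```text
(no output)
```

View pics/v10.png

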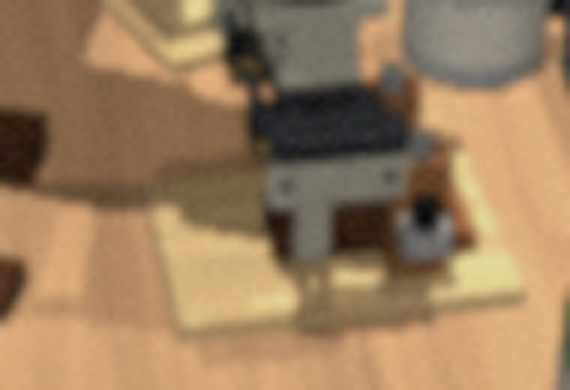

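The bar is under the bridge and against the stop (force rose to 5 N only at the end), and the side crop shows it lying flat through the portal at (340,230). So bar_c fits and stays. I'll release it and fetch bar_b.

Emit:
servo_tool(
  series=[0,0,0,0,0,0,0.6,0,0,0,0,0,0,0.6,0,0,0,0,0,0,0.6,0,0,-20,0,0,0,0.6,0,0,-30,0,0,-6.2,0.6,0,0,-35,0,0,-6,0.6,0,0,-35,0,0,-6,0.6,0,0,0,0,0,0,0.6],
)

```text
time: 33.9
position: [0.6273, -0.0895, 0.1411]
orientation: [[-0.928, -0.372, 0.01], [-0.372, 0.928, -0.002], [-0.009, -0.006, -1.0]]
contact_force: [0.1, 0.9, 0.6]
gripper_width: 0.601
grasp_force: 0.0
```

```bash
python3 -c "
from h import *
to([.5515,-.3042,.004],201.5)"
```

```text
turn [-0.3  0.5  0.3] shift [ 149.3 -172.   137.1] t 33.9
```

Emit:
servo_tool(
  series=[24.3,-29,0,0,0,0,0.6,24.3,-29,0,0,0,0,0.6,24.3,-29,0,0,0,0,0.6,24.3,-29,0,0,0,0,0.6,24.3,-29,10,0,0,0,0.6,24.2,-29,20,0,0,0,0.6,0,0,35,0,0,0,0.6,0,0,25,0,0,0,0.6],
)

```text
time: 34.57
position: [0.5513, -0.3051, 0.0427]
orientation: [[-0.932, -0.362, 0.0], [-0.362, 0.932, -0.0], [-0.0, -0.0, -1.0]]
contact_force: [-0.2, 0.6, -0.7]
gripper_width: 0.602
grasp_force: 0.0
```

Emit:
servo_tool(
  series=[0,0,0,0,0,0,0.6,0,0,0,0,0,0,0.6],
)

```text
time: 34.73
position: [0.5521, -0.3029, 0.044]
orientation: [[-0.931, -0.365, -0.002], [-0.365, 0.931, 0.001], [0.001, 0.002, -1.0]]
contact_force: [-0.3, -0.9, 0.7]
gripper_width: 0.602
grasp_force: 0.0
```

```bash
python3 -c "
from h import *
to([.5515,-.3042,.004],201.5)"
```

```text
turn [ 0.1 -0.1 -0.1] shift [ 1. -1. 40.] t 34.73
```

Emit:
servo_tool(
  series=[1,-1,25,0,0,0,0.6,0,0,10,0,0,0,0.6,0,0,4,0,0,0,0.6,0,0,0,0,0,0,0,0,0,0,0,0,0,0,0,0,0,0,0,0,0,0,0,0,0,0,0,0,0,0,0,0,0,0,0],
  force=30,
)

```text
time: 35.4
position: [0.5525, -0.3048, 0.0069]
orientation: [[-0.931, -0.366, 0.002], [-0.366, 0.931, -0.001], [-0.001, -0.001, -1.0]]
contact_force: [-1.7, 2.0, 6.9]
gripper_width: 0.423
grasp_force: 30.0
```

Emit:
servo_tool(
  series=[0,0,0,0,0,0,0,0,0,-30,0,0,0,0,0,0,-35,0,0,0,0,0,0,-35,0,0,0,0,0,0,-35,0,0,-1.4,0,0,0,0,0,0,0,0,0,0,0,0,0,0,0],
)

```text
time: 35.98
position: [0.5526, -0.305, 0.1428]
orientation: [[-0.922, -0.388, 0.003], [-0.388, 0.922, -0.002], [-0.002, -0.003, -1.0]]
contact_force: [0.0, -0.2, -0.6]
gripper_width: 0.428
grasp_force: 30.0
```

```bash
python3 -c "
from h import *
to([.6193,.1766,.015],202.9)"
```

```text
turn [-0.2  0.1 -0. ] shift [-248.8  417.7  127.8] t 35.98
```

Emit:
servo_tool(
  series=[-19.1,32.1,0,0,0,0,0,-19.1,32.1,0,0,0,0,0,-19.1,32.1,0,0,0,0,0,-19.1,32.1,0,0,0,0,0,-19.1,32.1,0,0,0,0,0,-19.1,32.1,0,0,0,0,0,-19.1,32.1,0,0,0,0,0,-19.1,32.1,0,0,0,0,0],
)

```text
time: 36.65
position: [0.592, -0.0066, 0.139]
orientation: [[-0.922, -0.388, -0.003], [-0.388, 0.922, 0.0], [0.002, 0.001, -1.0]]
contact_force: [0.2, 0.1, -0.3]
gripper_width: 0.427
grasp_force: 30.0
```

Emit:
servo_tool(
  series=[-19.1,32.1,0,0,0,0,0,-19.1,32.1,0,0,0,0,0,-19.1,32.1,0,0,0,0,0,-19.1,32.1,0,0,0,0,0,-19.1,32.1,0,0,0,0,0,0,0,35,0,0,0,0,0,0,30,0,0,0,0,0,0,0,0,0,0,0],
)

```text
time: 37.32
position: [0.6143, 0.1763, 0.0684]
orientation: [[-0.921, -0.389, -0.011], [-0.389, 0.921, -0.002], [0.011, 0.002, -1.0]]
contact_force: [-1.0, -0.2, -1.8]
gripper_width: 0.427
grasp_force: 30.0
```

Emit:
servo_tool(
  series=[0,0,0,0,0,0,0,0,0,0,0,0,0,0],
)

```text
time: 37.48
position: [0.619, 0.1762, 0.0765]
orientation: [[-0.922, -0.388, 0.0], [-0.388, 0.922, 0.0], [-0.0, -0.0, -1.0]]
contact_force: [0.5, 0.2, -0.1]
gripper_width: 0.426
grasp_force: 30.0
```

```bash
python3 -c "
from h import *
to([.6193,.1766,.015],202.9)"
```

```text
turn [-0.   0.  -0.1] shift [-0.4  0.3 61.5] t 37.48
```

Emit:
servo_tool(
  series=[0,0,15,0,0,0,0,0,0,15,0,0,0,0,0,0,10,0,0,0,0,0,0,8,0,0,0,0,0,0,0,0,0,0,0,0,0,0,0,0,0,0],
)

```text
time: 37.98
position: [0.6189, 0.1764, 0.0282]
orientation: [[-0.922, -0.388, 0.0], [-0.388, 0.922, 0.0], [-0.0, -0.0, -1.0]]
contact_force: [-0.5, -0.8, -1.3]
gripper_width: 0.426
grasp_force: 30.0
```

Emit:
servo_tool(
  series=[0,0,6,0,0,0,0,0,0,6,0,0,0,0,0,0,0,0,0,0,0,0,0,0,0,0,0,0],
)

```text
time: 38.32
position: [0.6185, 0.1765, 0.0155]
orientation: [[-0.921, -0.388, -0.0], [-0.388, 0.921, -0.0], [0.0, 0.0, -1.0]]
contact_force: [-0.6, 0.1, 0.0]
gripper_width: 0.428
grasp_force: 30.0
```

Emit:
servo_tool(
  series=[0,0,0,0,0,0,0.6,0,0,0,0,0,0,0.6,0,0,-10,0,0,0,0.6,0,0,-35,0,0,0,0.6,0,0,-35,0,0,0,0.6,0,0,-40,0,0,0,0.6,0,0,-40,0,0,0,0.6,0,0,-10,0,0,0,0.6],
)

```text
time: 38.98
position: [0.6208, 0.177, 0.1935]
orientation: [[-0.921, -0.388, 0.009], [-0.388, 0.921, 0.002], [-0.009, -0.002, -1.0]]
contact_force: [0.9, 0.1, 0.8]
gripper_width: 0.599
grasp_force: 0.0
```

Emit:
servo_tool(
  series=[10,-37,0,0,0,6.6,0.6,10,-37,0,0,0,6.6,0.6,10,-37,0,0,0,6.6,0.6,0,-37,0,0,0,6.6,0.6,0,-30,0,0,0,6.6,0.6,0,-20,0,0,0,6.6,0.6,0,0,0,0,0,0,0.6,0,0,0,0,0,0,0.6],
)

```text
time: 39.65
position: [0.6174, -0.0251, 0.1861]
orientation: [[-0.958, 0.288, 0.0], [0.288, 0.958, 0.0], [-0.0, 0.0, -1.0]]
contact_force: [-0.3, 0.8, 0.4]
gripper_width: 0.602
grasp_force: 0.0
```

Run:
```python
from h import *
C,im=shot("wrist","w6.png"); print(sensors.state()["position"])
topfits(im,C,[.008,.016,.014,.028])
to([.438,.0195,.005],163.2)
cv2.imwrite("pics/v11.png",im)
```

```text
[ 0.61747437 -0.02414805  0.18601988]
[ 423   83   92  105 4752] z 0.008 ctr [623.8 183.6] dim [105.1  48.2] yaw 22.9
[ 423   83   92  105 4752] z 0.016 ctr [622.1 179.2] dim [102.6  47.1] yaw 22.9
[ 423   83   92  105 4752] z 0.014 ctr [622.5 180.3] dim [103.3  47.4] yaw 22.9
[ 423   83   92  105 4752] z 0.028 ctr [619.4 172.6] dim [99.  45.4] yaw 22.9
turn [0.  0.  0.2] shift [184.4 -10.1 181. ] t 39.7
```

View pics/v11.png

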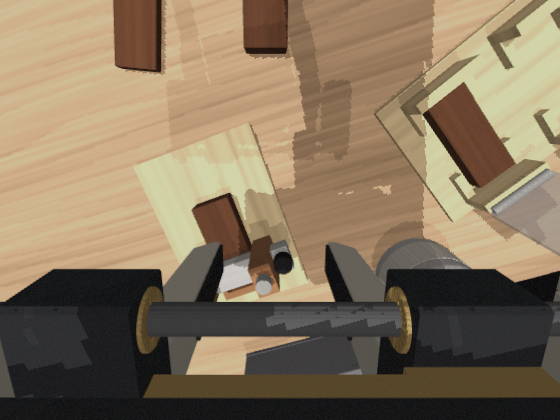

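Bar_b lies flat in bay 1 at (470,135), and bar_c is in the jig at (222,228). Bars a (137,30) and d (265,25) are cut off at the top, so I'll step back for a full view.

Emit:
servo_tool(
  series=[30,0,0,0,0,0.2,0.6,30,0,0,0,0,0,0.6,25,0,0,0,0,0,0.6,0,0,0,0,0,0,0.6,0,0,0,0,0,0,0.6],
)

```text
time: 40.12
position: [0.5359, 0.0016, 0.1862]
orientation: [[-0.958, 0.288, 0.001], [0.288, 0.958, 0.0], [-0.001, 0.0, -1.0]]
contact_force: [0.1, -0.2, -0.1]
gripper_width: 0.601
grasp_force: 0.0
```

Run:
```python
from h import *
C,im=shot("wrist","w7.png"); print(sensors.state()["position"])
topfits(im,C,[.014,.028])
to([.438,.0195,.005],163.2)
```

```text
[0.53667177 0.00113126 0.18617944]
[ 242   31   44  113 4708] z 0.014 ctr [435.6  21.4] dim [ 41.  102.8] yaw -16.9
[ 242   31   44  113 4708] z 0.028 ctr [436.9  21.4] dim [39.3 98.6] yaw -16.9
[ 149   54   19  105 1193] z 0.014 ctr [422.5 -84. ] dim [17.1 98.3] yaw -22.3
[ 149   54   19  105 1193] z 0.028 ctr [424.4 -79.6] dim [16.4 94.2] yaw -22.3
[ 415  177   83   89 3340] z 0.014 ctr [627.1 181.9] dim [97.7 45.8] yaw 22.6
[ 415  177   83   89 3340] z 0.028 ctr [620.5 175.3] dim [93.6 43.9] yaw 22.6
turn [0.  0.1 0. ] shift [ 99.8 -10.9 181.2] t 40.17
```

Emit:
servo_tool(
  series=[34,-3.2,0,0,0,0,0.6,34,-3.2,10,0,0,0,0.6,34,-3.1,30,0,0,0,0.6,0,0,35,0,0,0,0.6,0,0,35,0,0,0,0.6,0,0,30,0,0,0,0.6,0,0,0,0,0,0,0.6,0,0,0,0,0,0,0.6],
)

```text
time: 40.83
position: [0.4388, 0.0204, 0.0477]
orientation: [[-0.957, 0.291, -0.002], [0.291, 0.957, 0.0], [0.002, -0.001, -1.0]]
contact_force: [0.3, 0.8, 0.0]
gripper_width: 0.604
grasp_force: 0.0
```

```bash
python3 -c "
from h import *
to([.4365,.0214,.006],163.2)"
```

```text
turn [-0.  -0.1 -0.1] shift [ 2.5  0.3 41.7] t 40.83
```

Emit:
servo_tool(
  series=[2,0,20,0,0,0,0.6,0,0,15,0,0,0,0.6,0,0,6,0,0,0,0.6,0,0,0,0,0,0,0,0,0,0,0,0,0,0,0,0,0,0,0,0,0,0,0,0,0,0,0,0,0,0,0,0,0,0,0],
)

```text
time: 41.5
position: [0.4377, 0.0207, 0.0084]
orientation: [[-0.957, 0.291, 0.002], [0.291, 0.957, -0.0], [-0.002, 0.001, -1.0]]
contact_force: [-0.8, 1.1, 8.3]
gripper_width: 0.428
grasp_force: 30.0
```

Emit:
servo_tool(
  series=[0,0,0,0,0,0,0,0,0,-30,0,0,0,0,0,0,-35,0,0,-6.6,0,0,0,-40,0,0,-6.6,0,0,0,-35,0,0,-6.6,0,0,0,-20,0,0,-6.6,0,0,0,0,0,0,-6.6,0,0,0,0,0,0,-6.6,0],
)

```text
time: 42.17
position: [0.4372, 0.0207, 0.1692]
orientation: [[-0.921, -0.39, 0.004], [-0.39, 0.921, -0.0], [-0.003, -0.002, -1.0]]
contact_force: [-0.6, -0.9, -1.7]
gripper_width: 0.427
grasp_force: 30.0
```

```bash
python3 -c "
from h import *
to([.5416,.3608,.016],202.9); print(sensors.state()['gripper_width'])"
```

```text
turn [-0.1  0.2  0.1] shift [-228.5  272.7  153.2] t 42.17
0.4273686214877656
```

Emit:
servo_tool(
  series=[-22.9,27.3,0,0,0,0,0,-22.9,27.3,0,0,0,0,0,-22.9,27.3,0,0,0,0,0,-22.9,27.3,0,0,0,0,0,-22.9,27.3,0,0,0,0,0,-22.9,27.3,0,0,0,0,0,-22.9,27.3,0,0,0,0,0,-22.9,27.3,0,0,0,0,0],
)

```text
time: 42.83
position: [0.5216, 0.2947, 0.1678]
orientation: [[-0.923, -0.385, 0.0], [-0.385, 0.923, 0.0], [-0.0, -0.0, -1.0]]
contact_force: [-0.1, 0.1, -1.1]
gripper_width: 0.423
grasp_force: 30.0
```

Emit:
servo_tool(
  series=[-22.9,27.3,0,0,0,0,0,-22.4,27,0,0,0,0,0,0,0,30,0,0,0,0,0,0,35,0,0,0,0,0,0,25,0,0,0,0,0,0,0,0,0,0,0,0,0,0,0,0,0,0,0,0,0,0,0,0,0],
)

```text
time: 43.5
position: [0.5434, 0.3609, 0.0793]
orientation: [[-0.923, -0.385, 0.002], [-0.385, 0.923, 0.001], [-0.002, 0.0, -1.0]]
contact_force: [0.2, 0.1, -1.5]
gripper_width: 0.427
grasp_force: 30.0
```

```bash
python3 -c "
from h import *
to([.5416,.3608,.0165],202.9)"
```

```text
turn [ 0.   0.1 -0.3] shift [ 1.7  0.6 62.8] t 43.5
```

Emit:
servo_tool(
  series=[1,0.5,15,0,0,-0.3,0,0,0,15,0,0,0,0,0,0,10,0,0,0,0,0,0,8,0,0,0,0,0,0,0,0,0,0,0,0,0,0,0,0,0,0],
)

```text
time: 44.0
position: [0.5417, 0.3607, 0.0298]
orientation: [[-0.921, -0.39, 0.001], [-0.39, 0.921, 0.0], [-0.001, 0.0, -1.0]]
contact_force: [0.6, 0.4, -0.9]
gripper_width: 0.425
grasp_force: 30.0
```

Emit:
servo_tool(
  series=[0,0,7,0,0,0,0,0,0,6,0,0,0,0,0,0,0,0,0,0,0,0,0,0,0,0,0,0],
)

```text
time: 44.33
position: [0.5414, 0.3605, 0.0159]
orientation: [[-0.921, -0.39, -0.0], [-0.39, 0.921, -0.0], [0.0, -0.0, -1.0]]
contact_force: [0.3, 0.9, -1.2]
gripper_width: 0.425
grasp_force: 30.0
```

Emit:
servo_tool(
  series=[0,0,0,0,0,0,0.6,0,0,0,0,0,0,0.6,0,0,-10,0,0,0,0.6,0,0,-40,0,0,0,0.6,0,0,-40,0,0,0,0.6,0,0,-40,0,0,6.4,0.6,0,0,-40,0,0,6.4,0.6,0,0,0,0,0,6.4,0.6],
)

```text
time: 45.0
position: [0.5441, 0.3622, 0.1959]
orientation: [[-0.998, -0.06, 0.011], [-0.06, 0.998, 0.006], [-0.012, 0.006, -1.0]]
contact_force: [1.3, -0.2, 1.3]
gripper_width: 0.603
grasp_force: 0.0
```

Emit:
servo_tool(
  series=[0,0,0,0,0,6.4,0.6,0,0,0,0,0,6.4,0.6,0,0,0,0,0,6.4,0.6,0,0,0,0,0,6.6,0.6,-12.4,-36,0,0,0,0,0.6,-12.4,-36,0,0,0,0,0.6,-12.4,-36,0,0,0,0,0.6,-12.4,-36,0,0,0,0,0.6],
)

```text
time: 45.67
position: [0.5328, 0.207, 0.187]
orientation: [[-0.927, 0.375, 0.001], [0.375, 0.927, 0.0], [-0.001, 0.0, -1.0]]
contact_force: [0.8, -0.1, 0.4]
gripper_width: 0.599
grasp_force: 0.0
```

Emit:
servo_tool(
  series=[-12.4,-36,0,0,0,0,0.6,-12.4,-36,0,0,0,0,0.6,-12.4,-36,0,0,0,0,0.6,-12.4,-36,0,0,0,0,0.6,-12.4,-36,0,0,0,0,0.6,-12.4,-36,0,0,0,0,0.6,-12.4,-36,0,0,0,0,0.6,-12.4,-36,0,0,0,0,0.6],
)

```text
time: 46.33
position: [0.5167, -0.0976, 0.1871]
orientation: [[-0.927, 0.375, 0.001], [0.375, 0.927, -0.0], [-0.001, 0.0, -1.0]]
contact_force: [0.8, -0.1, 0.1]
gripper_width: 0.598
grasp_force: 0.0
```

Emit:
servo_tool(
  series=[-12.4,-36,0,0,0,0,0.6,0,0,0,0,0,0,0.6,0,0,0,0,0,0,0.6],
)

```text
time: 46.58
position: [0.5149, -0.1353, 0.1868]
orientation: [[-0.926, 0.378, 0.001], [0.378, 0.926, -0.0], [-0.001, 0.0, -1.0]]
contact_force: [0.4, 0.6, -0.6]
gripper_width: 0.599
grasp_force: 0.0
```

Run:
```python
from h import *
C,im=shot("wrist","w8.png"); print(sensors.state()["position"])
topfits(im,C,[.008,.016])
to([.419,-.098,.004],157.8)
```

```text
[ 0.51496325 -0.13405796  0.18666506]
[ 250   30   43  110 4473] z 0.008 ctr [417.1 -97.8] dim [ 41.2 101.6] yaw -22.2
[ 250   30   43  110 4473] z 0.016 ctr [417.8 -98.1] dim [40.2 99.2] yaw -22.2
turn [0.  0.  0.1] shift [102.5  -2.9 182.7] t 46.63
```

Emit:
servo_tool(
  series=[35,-1.1,0,0,0,0,0.6,35,-1.1,10,0,0,0,0.6,35,-1.1,30,0,0,0,0.6,0,0,35,0,0,0,0.6,0,0,35,0,0,0,0.6,0,0,30,0,0,0,0.6,0,0,0,0,0,0,0.6,0,0,0,0,0,0,0.6],
)

```text
time: 47.3
position: [0.4193, -0.0975, 0.049]
orientation: [[-0.927, 0.374, -0.002], [0.374, 0.927, 0.001], [0.003, -0.0, -1.0]]
contact_force: [0.7, -0.1, 0.3]
gripper_width: 0.604
grasp_force: 0.0
```

```bash
python3 -c "
from h import *
to([.4177,-.098,.003],157.8)"
```

```text
turn [-0.  -0.1  0.2] shift [ 1.3 -1.  46. ] t 47.3
```

Emit:
servo_tool(
  series=[1,-1,20,0,0,0,0.6,0,0,15,0,0,0,0.6,0,0,8,0,0,0,0.6,0,0,1.5,0,0,0,0.6,0,0,0,0,0,0,0.6,0,0,0,0,0,0,0,0,0,0,0,0,0,0,0,0,0,0,0,0,0],
)

```text
time: 47.97
position: [0.4188, -0.0993, 0.0052]
orientation: [[-0.927, 0.375, 0.001], [0.375, 0.927, -0.0], [-0.001, 0.0, -1.0]]
contact_force: [-0.0, 0.4, -0.5]
gripper_width: 0.435
grasp_force: 0.0
```

Emit:
servo_tool(
  series=[0,0,0,0,0,0,0,0,0,0,0,0,0,0,0,0,0,0,0,0,0,0,0,0,0,0,0,0],
)

```text
time: 48.3
position: [0.4189, -0.0993, 0.0052]
orientation: [[-0.927, 0.375, 0.001], [0.375, 0.927, -0.0], [-0.001, 0.0, -1.0]]
contact_force: [-1.1, 1.5, 8.2]
gripper_width: 0.426
grasp_force: 30.0
```

Emit:
servo_tool(
  series=[0,0,-30,0,0,0,0,0,0,-35,0,0,-6.5,0,0,0,-35,0,0,-6.5,0,0,0,-40,0,0,-6.5,0,0,0,-10,0,0,-6.5,0,0,0,0,0,0,-6.5,0,0,0,0,0,0,-6.5,0,0,0,0,0,0,-6,0],
)

```text
time: 48.97
position: [0.4183, -0.0991, 0.1551]
orientation: [[-0.919, -0.395, 0.001], [-0.395, 0.919, -0.0], [-0.001, -0.001, -1.0]]
contact_force: [0.1, 0.4, -1.1]
gripper_width: 0.429
grasp_force: 30.0
```

```bash
python3 -c "
from h import *
to([.5804,.2687,.012],202.9); print(sensors.state()['gripper_width'])"
```

```text
turn [-0.   0.   0.4] shift [-292.4  275.8  143.1] t 48.97
0.42912715403588425
```

Emit:
servo_tool(
  series=[-26.6,25.1,0,0,0,0.4,0,-26.6,25.1,0,0,0,0,0,-26.6,25.1,0,0,0,0,0,-26.6,25.1,0,0,0,0,0,-26.6,25.1,0,0,0,0,0,-26.6,25.1,0,0,0,0,0,-26.6,25.1,0,0,0,0,0,-26.6,25.1,0,0,0,0,0],
)

```text
time: 49.63
position: [0.5379, 0.1699, 0.1547]
orientation: [[-0.923, -0.384, -0.0], [-0.384, 0.923, -0.0], [0.0, -0.0, -1.0]]
contact_force: [0.8, -0.1, -1.3]
gripper_width: 0.425
grasp_force: 30.0
```

Emit:
servo_tool(
  series=[-26.6,25.1,0,0,0,0,0,-26.6,25.1,0,0,0,0,0,-26.4,24.8,0,0,0,0,0,0,0,30,0,0,0,0,0,0,30,0,0,0,0,0,0,20,0,0,0,0,0,0,0,0,0,0,0,0,0,0,0,0,0,0],
)

```text
time: 50.3
position: [0.582, 0.2676, 0.0743]
orientation: [[-0.924, -0.383, -0.002], [-0.383, 0.924, -0.001], [0.002, 0.0, -1.0]]
contact_force: [1.1, 0.4, 0.1]
gripper_width: 0.43
grasp_force: 30.0
```

```bash
python3 -c "
from h import *
to([.5804,.2687,.0135],202.9)"
```

```text
turn [ 0.  -0.1 -0.4] shift [ 1.1  1.6 60.8] t 50.3
```

Emit:
servo_tool(
  series=[1,1.5,15,0,0,-0.4,0,0,0,15,0,0,0,0,0,0,10,0,0,0,0,0,0,8,0,0,0,0,0,0,0,0,0,0,0,0,0,0,0,0,0,0],
)

```text
time: 50.8
position: [0.5813, 0.2689, 0.0272]
orientation: [[-0.921, -0.39, 0.001], [-0.39, 0.921, 0.0], [-0.001, -0.0, -1.0]]
contact_force: [-0.3, 0.0, 0.3]
gripper_width: 0.431
grasp_force: 30.0
```

Emit:
servo_tool(
  series=[0,0,7,0,0,0,0,0,0,4.5,0,0,0,0,0,0,0,0,0,0,0,0,0,0,0,0,0,0],
)

```text
time: 51.13
position: [0.5808, 0.2688, 0.0148]
orientation: [[-0.921, -0.39, -0.0], [-0.39, 0.921, -0.0], [0.0, 0.0, -1.0]]
contact_force: [0.9, 0.7, 0.1]
gripper_width: 0.428
grasp_force: 30.0
```

```bash
python3 -c "
from h import *
to([.5804,.2687,.0135],202.9)"
```

```text
turn [ 0.  -0.   0.1] shift [0.4 0.1 1.3] t 51.13
```

View first.

Emit:
servo_tool(
  series=[0,0,1,0,0,0,0,0,0,0,0,0,0,0.6,0,0,0,0,0,0,0.6,0,0,-10,0,0,0,0.6,0,0,-40,0,0,0,0.6,0,0,-40,0,0,0,0.6,0,0,-40,0,0,0,0.6,0,0,-40,0,0,0,0.6],
)

```text
time: 51.8
position: [0.5807, 0.2687, 0.187]
orientation: [[-0.921, -0.39, 0.001], [-0.39, 0.921, 0.0], [-0.001, -0.0, -1.0]]
contact_force: [0.7, -0.4, -0.1]
gripper_width: 0.598
grasp_force: 0.0
```

Emit:
servo_tool(
  series=[0,0,-40,0,0,0,0.5,-30,0,0,0,0,0,0.5,-40,0,0,0,0,0,0.5,-40,0,0,0,0,0,0.5,0,0,0,0,0,0,0.5,0,0,0,0,0,0,0.5],
)

```text
time: 52.3
position: [0.6829, 0.312, 0.2228]
orientation: [[-0.921, -0.39, -0.001], [-0.39, 0.921, -0.0], [0.001, 0.0, -1.0]]
contact_force: [-0.1, -0.5, -0.1]
gripper_width: 0.502
grasp_force: 0.0
```

Run:
```python
from h import *
C,im=shot("wrist","w9.png"); print(sensors.state()["position"])
to([.7331,.2234,.1284],202.9)
cv2.imwrite("pics/v12.png",im)
```

```text
[0.68192347 0.31161932 0.22362065]
turn [ 0.  -0.1  0.1] shift [ -12.8 -101.2   95.2] t 52.35
```

View pics/v12.png

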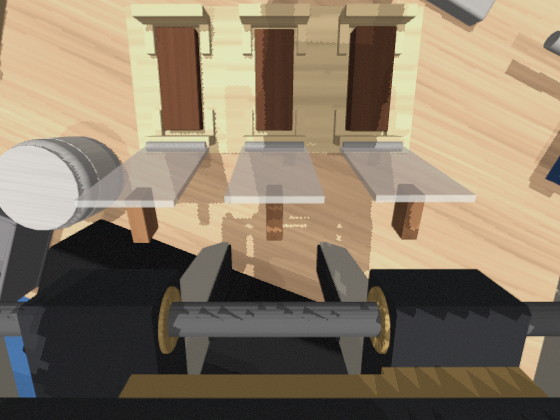

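All three bars lie flat between their rails at (180,80), (275,80) and (370,80). The caps stand open with fins at (143,220), (274,215) and (408,215). I'll close cap 1 by reversing the arc.

Emit:
servo_tool(
  series=[-4,-35,0,0,0,0,0.5,-4,-35,0,0,0,0,0.5,-4,-31,0,0,0,0,0.5,0,0,30,0,0,0,0.5,0,0,30,0,0,0,0.5,0,0,25,0,0,0,0.5,0,0,10,0,0,0,0.5,0,0,0,0,0,0,0.5],
)

```text
time: 53.02
position: [0.7309, 0.223, 0.1276]
orientation: [[-0.921, -0.39, -0.004], [-0.39, 0.921, -0.001], [0.004, 0.001, -1.0]]
contact_force: [-0.6, -0.9, 0.3]
gripper_width: 0.497
grasp_force: 0.0
```

Emit:
servo_tool(
  series=[0,0,0,0,0,0,0,0,0,0,0,0,0,0,0,0,0,0,0,0,0,0,0,0,0,0,0,0,0,0,0,0,0,0,0,0,0,0,0,0,0,0],
  force=15,
)

```text
time: 53.52
position: [0.7325, 0.2244, 0.1296]
orientation: [[-0.921, -0.39, 0.0], [-0.39, 0.921, 0.002], [-0.001, 0.002, -1.0]]
contact_force: [-4.0, 9.3, 3.0]
gripper_width: 0.129
grasp_force: 15.0
```

Emit:
servo_tool(
  series=[8.6,0.6,-4.7,0,0,0,0,9,0,-3.9,0,0,0,0,9.3,0,-3.1,0,0,0,0,9.6,0,-2.3,0,0,0,0,9.7,0,-1.5,0,0,0,0,9.7,0,-0.5,0,0,0,0,9.8,0,0.2,0,0,0,0,9.8,0,1.1,0,0,0,0],
)

```text
time: 54.18
position: [0.663, 0.1951, 0.1442]
orientation: [[-0.921, -0.39, 0.002], [-0.39, 0.921, 0.001], [-0.002, 0.001, -1.0]]
contact_force: [3.2, 3.5, -1.9]
gripper_width: 0.132
grasp_force: 15.0
```

Emit:
servo_tool(
  series=[9.6,0,1.9,0,0,0,0,9.4,0,2.8,0,0,0,0,9.1,0,3.6,0,0,0,0,8.8,0,4.4,0,0,0,0,8.4,0,5.1,0,0,0,0,7.9,0,5.8,0,0,0,0,7.3,0,6.5,0,0,0,0,6.7,0,7.2,0,0,0,0],
)

```text
time: 54.85
position: [0.601, 0.1688, 0.1071]
orientation: [[-0.921, -0.39, 0.002], [-0.39, 0.921, 0.001], [-0.002, 0.0, -1.0]]
contact_force: [-1.0, 3.6, 3.2]
gripper_width: 0.128
grasp_force: 15.0
```

Emit:
servo_tool(
  series=[6.1,0,7.6,0,0,0,0,5.4,0,8.2,0,0,0,0,4.7,0,8.6,0,0,0,0,3.8,0,9,0,0,0,0,1.5,0,5,0,0,0,0,0,0,0,0,0,0,0,0,0,0,0,0,0,0],
)

```text
time: 55.43
position: [0.5801, 0.1599, 0.0669]
orientation: [[-0.921, -0.39, -0.003], [-0.39, 0.921, -0.0], [0.003, 0.001, -1.0]]
contact_force: [-3.2, 4.5, -3.8]
gripper_width: 0.13
grasp_force: 15.0
```

Emit:
servo_tool(
  series=[0.6,0,2,0,0,0,0,0,0,1.5,0,0,0,0,0,0,0,0,0,0,0,0,0,0,0,0,0,0],
)

```text
time: 55.77
position: [0.5796, 0.1597, 0.0639]
orientation: [[-0.921, -0.39, -0.003], [-0.39, 0.921, -0.0], [0.003, 0.001, -1.0]]
contact_force: [-6.6, 3.8, 0.3]
gripper_width: 0.132
grasp_force: 15.0
```

Emit:
servo_tool(
  series=[0,0,1,0,0,0,0,0,0,0,0,0,0,0],
)

```text
time: 55.93
position: [0.5795, 0.1596, 0.063]
orientation: [[-0.921, -0.39, -0.003], [-0.39, 0.921, -0.0], [0.003, 0.001, -1.0]]
contact_force: [-7.0, 3.5, 1.5]
gripper_width: 0.13
grasp_force: 15.0
```

Emit:
servo_tool(
  series=[0,0,1,0,0,0,0,0,0,0,0,0,0,0],
)

```text
time: 56.1
position: [0.5794, 0.1596, 0.062]
orientation: [[-0.921, -0.39, -0.003], [-0.39, 0.921, -0.001], [0.003, 0.001, -1.0]]
contact_force: [-7.0, 2.6, 2.3]
gripper_width: 0.126
grasp_force: 15.0
```

Emit:
servo_tool(
  series=[0,0,0,0,0,0,0.4,0,0,0,0,0,0,0.4,0,0,0,0,0,0,0.4,0,0,-25,0,0,0,0.4,0,0,-20,0,0,0,0,0,0,0,0,0,0,0,0,0,0,0,0,0,0,0,0,0,0,0,0,0],
)

```text
time: 56.77
position: [0.5804, 0.1595, 0.1068]
orientation: [[-0.921, -0.39, -0.001], [-0.39, 0.921, -0.0], [0.001, -0.0, -1.0]]
contact_force: [-0.8, 0.2, -0.6]
gripper_width: 0.166
grasp_force: 0.0
```

Emit:
servo_tool(
  series=[0,0,4,0,0,0,0,0,0,4,0,0,0,0,0,0,4,0,0,0,0,0,0,2,0,0,0,0,0,0,0,0,0,0,0,0,0,0,0,0,0,0],
)

```text
time: 57.27
position: [0.5805, 0.1597, 0.0932]
orientation: [[-0.921, -0.39, -0.001], [-0.39, 0.921, -0.0], [0.001, 0.0, -1.0]]
contact_force: [-0.2, 0.3, -0.1]
gripper_width: 0.009
grasp_force: 0.0
```

Emit:
servo_tool(
  series=[0,0,1,0,0,0,0,0,0,0,0,0,0,0],
)

```text
time: 57.43
position: [0.5807, 0.1597, 0.0925]
orientation: [[-0.921, -0.39, 0.0], [-0.39, 0.921, 0.0], [-0.0, -0.0, -1.0]]
contact_force: [0.3, -0.4, 0.1]
gripper_width: 0.006
grasp_force: 0.0
```

Emit:
servo_tool(
  series=[0,0,1,0,0,0,0,0,0,0,0,0,0,0],
)

```text
time: 57.6
position: [0.5807, 0.1597, 0.0915]
orientation: [[-0.921, -0.39, 0.0], [-0.39, 0.921, 0.0], [-0.0, -0.0, -1.0]]
contact_force: [-0.2, 0.3, 0.3]
gripper_width: 0.003
grasp_force: 0.0
```

Emit:
servo_tool(
  series=[0,0,1,0,0,0,0,0,0,0,0,0,0,0],
)

```text
time: 57.77
position: [0.5806, 0.1597, 0.0904]
orientation: [[-0.921, -0.39, 0.0], [-0.39, 0.921, -0.0], [-0.0, -0.0, -1.0]]
contact_force: [0.0, -0.2, -0.1]
gripper_width: 0.002
grasp_force: 0.0
```

Emit:
servo_tool(
  series=[0,0,0.7,0,0,0,0,0,0,0,0,0,0,0],
)

```text
time: 57.93
position: [0.5807, 0.1597, 0.0902]
orientation: [[-0.921, -0.39, 0.0], [-0.39, 0.921, -0.0], [-0.0, -0.0, -1.0]]
contact_force: [-2.3, -0.1, 5.5]
gripper_width: 0.001
grasp_force: 2.5
```

Emit:
servo_tool(
  series=[0,0,0.5,0,0,0,0,0,0,0,0,0,0,0],
)

```text
time: 58.1
position: [0.5807, 0.1597, 0.0901]
orientation: [[-0.921, -0.39, 0.0], [-0.39, 0.921, -0.0], [-0.0, -0.0, -1.0]]
contact_force: [-4.8, -1.9, 9.8]
gripper_width: 0.004
grasp_force: 4.7
```

Emit:
servo_tool(
  series=[0,0,-20,0,0,0,0,0,0,-35,0,0,0,0.5,0,0,-35,0,0,0,0.5,0,0,-35,0,0,0,0.5,-33,20,0,0,0,0,0.5,-33,20,0,0,0,0,0.5,-33,20,0,0,0,0,0.5,-33,20,0,0,0,0,0.5],
)

```text
time: 58.77
position: [0.6718, 0.2863, 0.2146]
orientation: [[-0.921, -0.39, 0.001], [-0.39, 0.921, 0.0], [-0.001, -0.0, -1.0]]
contact_force: [0.1, -0.4, 0.4]
gripper_width: 0.459
grasp_force: 0.0
```

Emit:
servo_tool(
  series=[-33,20,0,0,0,0,0.5,0,0,0,0,0,0,0.5,0,0,0,0,0,0,0.5],
)

```text
time: 59.02
position: [0.6937, 0.3174, 0.2124]
orientation: [[-0.92, -0.392, -0.001], [-0.392, 0.92, -0.001], [0.002, 0.0, -1.0]]
contact_force: [-1.3, 0.0, -0.6]
gripper_width: 0.502
grasp_force: 0.0
```

```bash
python3 -c "
from h import *
to([.6932,.3164,.1305],202.9)"
```

```text
turn [ 0.  -0.1  0.1] shift [ 0.8 -0.8 81.9] t 59.02
```

Emit:
servo_tool(
  series=[0.4,-0.8,30,0,0,0,0.5,0,0,30,0,0,0,0.5,0,0,15,0,0,0,0.5,0,0,7,0,0,0,0.5,0,0,0,0,0,0,0.3,0,0,0,0,0,0,0,0,0,0,0,0,0,0,0,0,0,0,0,0,0],
)

```text
time: 59.68
position: [0.6941, 0.3153, 0.1342]
orientation: [[-0.921, -0.39, 0.002], [-0.39, 0.921, 0.001], [-0.002, -0.0, -1.0]]
contact_force: [0.0, 0.8, 0.8]
gripper_width: 0.262
grasp_force: 0.0
```

Emit:
servo_tool(
  series=[0,0,0,0,0,0,0,0,0,0,0,0,0,0,0,0,0,0,0,0,0,0,0,0,0,0,0,0],
)

```text
time: 60.02
position: [0.6934, 0.3165, 0.1333]
orientation: [[-0.921, -0.39, 0.001], [-0.39, 0.921, 0.002], [-0.001, 0.002, -1.0]]
contact_force: [-0.7, 5.4, 3.4]
gripper_width: 0.128
grasp_force: 15.0
```

Emit:
servo_tool(
  series=[8.9,0,-4.7,0,0,0,0,9.3,0,-3.9,0,0,0,0,9.6,0,-3.0,0,0,0,0,9.8,0,-2.2,0,0,0,0,10,0,-1.3,0,0,0,0,10.1,0,-0.4,0,0,0,0,10.1,0,0.4,0,0,0,0,10,0,1.3,0,0,0,0],
)

```text
time: 60.68
position: [0.6217, 0.2861, 0.1467]
orientation: [[-0.921, -0.39, 0.002], [-0.39, 0.921, 0.002], [-0.003, 0.002, -1.0]]
contact_force: [0.9, 6.5, -2.4]
gripper_width: 0.127
grasp_force: 15.0
```

Emit:
servo_tool(
  series=[9.8,0,2.2,0,0,0,0,9.6,0,3,0,0,0,0,9.3,0,3.9,0,0,0,0,8.9,0,4.7,0,0,0,0,8.5,0,5.4,0,0,0,0,8,0,6.1,0,0,0,0,7.4,0,6.8,0,0,0,0,6.8,0,7.4,0,0,0,0],
)

```text
time: 61.35
position: [0.559, 0.2595, 0.1075]
orientation: [[-0.921, -0.39, 0.002], [-0.39, 0.921, 0.003], [-0.003, 0.002, -1.0]]
contact_force: [-1.9, 8.3, 2.0]
gripper_width: 0.129
grasp_force: 15.0
```

Emit:
servo_tool(
  series=[6.1,0,8,0,0,0,0,5.4,0,8.5,0,0,0,0,4.7,0,8.9,0,0,0,0,3.9,0,9.3,0,0,0,0,1.4,0,4,0,0,0,0,0,0,0,0,0,0,0,0,0,0,0,0,0,0],
)

```text
time: 61.93
position: [0.5387, 0.2509, 0.0679]
orientation: [[-0.921, -0.39, -0.0], [-0.39, 0.921, 0.001], [-0.0, 0.002, -1.0]]
contact_force: [-2.0, 6.8, -3.0]
gripper_width: 0.128
grasp_force: 15.0
```

Emit:
servo_tool(
  series=[0,0,2,0,0,0,0,0,0,2,0,0,0,0,0,0,1,0,0,0,0,0,0,0,0,0,0,0],
)

```text
time: 62.27
position: [0.5389, 0.251, 0.0647]
orientation: [[-0.921, -0.39, 0.0], [-0.39, 0.921, 0.002], [-0.001, 0.001, -1.0]]
contact_force: [-9.0, 4.6, 15.0]
gripper_width: 0.13
grasp_force: 15.0
```

Emit:
servo_tool(
  series=[0,0,0,0,0,0,0.4,0,0,0,0,0,0,0.4,0,0,0,0,0,0,0.4,-1,0,-25,0,0,0,0.4,0,0,-18,0,0,0,0,0,0,0,0,0,0,0,0,0,0,0,0,0,0,0,0,0,0,0,0,0],
)

```text
time: 62.93
position: [0.5397, 0.25, 0.1051]
orientation: [[-0.921, -0.39, -0.001], [-0.39, 0.921, -0.0], [0.001, 0.0, -1.0]]
contact_force: [-0.6, -0.3, 1.0]
gripper_width: 0.16
grasp_force: 0.0
```

Emit:
servo_tool(
  series=[0,0,4,0,0,0,0,0,0,3,0,0,0,0,0,0,3,0,0,0,0,0,0,0,0,0,0,0,0,0,0,0,0,0,0],
)

```text
time: 63.35
position: [0.5399, 0.2501, 0.0953]
orientation: [[-0.921, -0.39, -0.001], [-0.39, 0.921, -0.0], [0.001, 0.0, -1.0]]
contact_force: [-0.2, -1.0, 0.5]
gripper_width: 0.004
grasp_force: 0.0
```

Emit:
servo_tool(
  series=[0,0,2,0,0,0,0,0,0,2,0,0,0,0,0,0,0,0,0,0,0],
)

```text
time: 63.6
position: [0.54, 0.2502, 0.0915]
orientation: [[-0.921, -0.39, -0.0], [-0.39, 0.921, -0.0], [0.0, 0.0, -1.0]]
contact_force: [-0.5, 0.3, 0.1]
gripper_width: 0.004
grasp_force: 0.0
```

Emit:
servo_tool(
  series=[0,0,1,0,0,0,0,0,0,0,0,0,0,0],
)

```text
time: 63.77
position: [0.5401, 0.2502, 0.0908]
orientation: [[-0.921, -0.39, -0.0], [-0.39, 0.921, -0.0], [0.0, -0.0, -1.0]]
contact_force: [-0.4, 0.3, -0.4]
gripper_width: 0.009
grasp_force: 0.0
```

Emit:
servo_tool(
  series=[0,0,0.7,0,0,0,0,0,0,0,0,0,0,0],
)

```text
time: 63.93
position: [0.5402, 0.2503, 0.0903]
orientation: [[-0.921, -0.39, 0.0], [-0.39, 0.921, 0.0], [-0.0, -0.0, -1.0]]
contact_force: [0.1, -0.4, -0.1]
gripper_width: 0.004
grasp_force: 0.1
```

Emit:
servo_tool(
  series=[0,0,0.6,0,0,0,0,0,0,0,0,0,0,0],
)

```text
time: 64.1
position: [0.5402, 0.2503, 0.0902]
orientation: [[-0.921, -0.39, 0.0], [-0.39, 0.921, 0.0], [-0.0, -0.0, -1.0]]
contact_force: [-2.2, -0.2, 6.4]
gripper_width: 0.002
grasp_force: 3.1
```

Emit:
servo_tool(
  series=[0,0,-20,0,0,0,0,0,0,-35,0,0,0,0.5,0,0,-35,0,0,0,0.5,0,0,-35,0,0,0,0.5,-32.5,20.3,0,0,0,0,0.5,-32.5,20.3,0,0,0,0,0.5,-32.5,20.3,0,0,0,0,0.5,-32.5,20.3,0,0,0,0,0.5],
)

```text
time: 64.77
position: [0.6289, 0.3771, 0.215]
orientation: [[-0.921, -0.39, 0.001], [-0.39, 0.921, 0.0], [-0.001, 0.0, -1.0]]
contact_force: [0.8, -0.5, 0.3]
gripper_width: 0.458
grasp_force: 0.0
```

Emit:
servo_tool(
  series=[-32.5,20.3,0,0,0,0,0.5,0,0,0,0,0,0,0.5,0,0,0,0,0,0,0.5],
)

```text
time: 65.02
position: [0.6502, 0.4082, 0.2125]
orientation: [[-0.92, -0.391, -0.002], [-0.391, 0.92, -0.001], [0.002, -0.0, -1.0]]
contact_force: [-1.0, -0.6, -0.1]
gripper_width: 0.499
grasp_force: 0.0
```

```bash
python3 -c "
from h import *
to([.650,.4069,.1324],202.9)"
```

```text
turn [-0.  -0.1  0.1] shift [ 0.7 -1.1 80.1] t 65.02
```

Emit:
servo_tool(
  series=[0.4,-1,30,0,0,0,0.5,0,0,30,0,0,0,0.5,0,0,15,0,0,0,0.5,0,0,7,0,0,0,0.5,0,0,0,0,0,0,0.3,0,0,0,0,0,0,0,0,0,0,0,0,0,0,0,0,0,0,0,0,0],
)

```text
time: 65.68
position: [0.6508, 0.4062, 0.1345]
orientation: [[-0.921, -0.39, 0.002], [-0.39, 0.921, 0.001], [-0.002, 0.0, -1.0]]
contact_force: [0.4, 0.3, 0.2]
gripper_width: 0.263
grasp_force: 0.0
```

Emit:
servo_tool(
  series=[0,0,0,0,0,0,0,0,0,0,0,0,0,0,0,0,0,0,0,0,0,0,0,0,0,0,0,0],
)

```text
time: 66.02
position: [0.6503, 0.4068, 0.1335]
orientation: [[-0.921, -0.39, 0.001], [-0.39, 0.921, 0.001], [-0.001, 0.001, -1.0]]
contact_force: [-0.8, 4.4, 4.7]
gripper_width: 0.132
grasp_force: 15.0
```

Emit:
servo_tool(
  series=[9.1,0,-4.2,0,0,0,0,9.4,0,-3.4,0,0,0,0,9.7,0,-2.6,0,0,0,0,9.9,0,-1.7,0,0,0,0,10,0,-0.9,0,0,0,0,10,0,0,0,0,0,0,10,0,0.9,0,0,0,0,9.9,0,1.7,0,0,0,0],
)

```text
time: 66.68
position: [0.5784, 0.3764, 0.1435]
orientation: [[-0.921, -0.39, 0.002], [-0.39, 0.921, 0.002], [-0.003, 0.001, -1.0]]
contact_force: [-0.1, 6.9, 0.5]
gripper_width: 0.133
grasp_force: 15.0
```

Emit:
servo_tool(
  series=[9.7,0,2.6,0,0,0,0,9.4,0,3.4,0,0,0,0,9.1,0,4.2,0,0,0,0,8.7,0,5,0,0,0,0,8.2,0,5.8,0,0,0,0,7.7,0,6.4,0,0,0,0,7.1,0,7.1,0,0,0,0,6.4,0,7.7,0,0,0,0],
)

```text
time: 67.35
position: [0.5173, 0.3505, 0.1012]
orientation: [[-0.921, -0.39, 0.002], [-0.39, 0.921, 0.002], [-0.002, 0.001, -1.0]]
contact_force: [-2.6, 6.6, 2.2]
gripper_width: 0.126
grasp_force: 15.0
```

Emit:
servo_tool(
  series=[5.8,0,8.2,0,0,0,0,5,0,8.7,0,0,0,0,4.2,0,9.1,0,0,0,0,1.9,0,5,0,0,0,0,0,0,0,0,0,0,0,0,0,0,0,0,0,0],
)

```text
time: 67.85
position: [0.5011, 0.3436, 0.0691]
orientation: [[-0.921, -0.39, -0.001], [-0.39, 0.921, 0.0], [0.001, 0.001, -1.0]]
contact_force: [-3.0, 7.0, -2.8]
gripper_width: 0.129
grasp_force: 15.0
```

Emit:
servo_tool(
  series=[0.5,0,2,0,0,0,0,0,0,2,0,0,0,0,0,0,1,0,0,0,0,0,0,0,0,0,0,0],
)

```text
time: 68.18
position: [0.5002, 0.3432, 0.0643]
orientation: [[-0.921, -0.39, -0.002], [-0.39, 0.921, -0.0], [0.002, 0.001, -1.0]]
contact_force: [-7.3, 4.7, 1.2]
gripper_width: 0.124
grasp_force: 15.0
```

Emit:
servo_tool(
  series=[0,0,0,0,0,0,0.4,0,0,0,0,0,0,0.4,0,0,0,0,0,0,0.4,-1,0,-25,0,0,0,0.4,0,0,-18,0,0,0,0,0,0,0,0,0,0,0,0,0,0,0,0,0,0,0,0,0,0,0,0,0],
)

```text
time: 68.85
position: [0.5019, 0.343, 0.1068]
orientation: [[-0.921, -0.39, -0.001], [-0.39, 0.921, -0.001], [0.001, -0.0, -1.0]]
contact_force: [0.3, -0.7, -1.0]
gripper_width: 0.162
grasp_force: 0.0
```

Emit:
servo_tool(
  series=[0,0,4,0,0,0,0,0,0,3,0,0,0,0,0,0,3,0,0,0,0,0,0,0,0,0,0,0,0,0,0,0,0,0,0],
)

```text
time: 69.27
position: [0.502, 0.3432, 0.097]
orientation: [[-0.921, -0.39, -0.001], [-0.39, 0.921, -0.0], [0.001, -0.0, -1.0]]
contact_force: [-0.2, -1.0, 0.8]
gripper_width: 0.002
grasp_force: 0.0
```

Emit:
servo_tool(
  series=[0,0,2,0,0,0,0,0,0,2,0,0,0,0,0,0,2,0,0,0,0,0,0,0,0,0,0,0],
)

```text
time: 69.6
position: [0.5021, 0.3433, 0.0912]
orientation: [[-0.921, -0.39, -0.0], [-0.39, 0.921, -0.0], [0.0, -0.0, -1.0]]
contact_force: [-0.2, 0.3, 0.2]
gripper_width: 0.001
grasp_force: 0.0
```

Emit:
servo_tool(
  series=[0,0,1,0,0,0,0,0,0,0,0,0,0,0],
)

```text
time: 69.77
position: [0.5022, 0.3434, 0.0905]
orientation: [[-0.921, -0.39, -0.0], [-0.39, 0.921, 0.0], [0.0, 0.0, -1.0]]
contact_force: [0.0, 0.2, 1.1]
gripper_width: 0.009
grasp_force: 0.0
```

Emit:
servo_tool(
  series=[0,0,0.6,0,0,0,0,0,0,0,0,0,0,0],
)

```text
time: 69.93
position: [0.5023, 0.3434, 0.0903]
orientation: [[-0.921, -0.39, 0.0], [-0.39, 0.921, 0.0], [-0.0, -0.0, -1.0]]
contact_force: [-1.1, -0.4, 2.1]
gripper_width: 0.003
grasp_force: 1.4
```

Emit:
servo_tool(
  series=[0,0,0.6,0,0,0,0,0,0,0,0,0,0,0,0,0,-20,0,0,0,0,0,0,-35,0,0,6.5,0,0,0,-35,0,0,6.5,0,0,0,-30,0,0,6.5,0,-16.4,-33.5,0,0,0,0,0,-16.4,-33.5,0,0,0,0,0],
)

```text
time: 70.6
position: [0.5396, 0.2791, 0.2116]
orientation: [[-0.998, -0.062, 0.004], [-0.062, 0.998, 0.002], [-0.004, 0.001, -1.0]]
contact_force: [-0.0, 0.3, -0.9]
gripper_width: 0.003
grasp_force: 0.0
```

Emit:
servo_tool(
  series=[-16.4,-33.5,0,0,0,0,0,-16.4,-33.5,0,0,0,0,0,-16.4,-33.5,0,0,0,0,0,-16.4,-33.5,0,0,0,0,0,-16.4,-33.5,0,0,0,0,0,-16.4,-33.5,0,0,0,0,0,-16.4,-33.5,0,0,0,0,0,-16.4,-33.5,0,0,0,0,0],
)

```text
time: 71.27
position: [0.6868, 0.017, 0.2093]
orientation: [[-0.998, -0.06, 0.0], [-0.06, 0.998, 0.0], [-0.0, -0.0, -1.0]]
contact_force: [-0.4, 0.2, -0.3]
gripper_width: 0.008
grasp_force: 0.0
```

Emit:
servo_tool(
  series=[-16.4,-33.5,0,0,0,0,0.5,-16.4,-33.5,0,0,0,0,0.5,-16.4,-33.5,0,0,0,0,0.5,0,0,0,0,0,0,0.5,0,0,0,0,0,0,0.5],
)

```text
time: 71.68
position: [0.7415, -0.0803, 0.2083]
orientation: [[-0.998, -0.058, -0.001], [-0.058, 0.998, 0.0], [0.001, 0.0, -1.0]]
contact_force: [-0.7, 0.9, 0.9]
gripper_width: 0.317
grasp_force: 0.0
```

Run:
```python
from h import *
C,im=shot("wrist","w10.png"); np.save("w10.npy",C[2]); s=vision.grab_frame("side")
a=cv2.resize(im[:260,60:460],None,fx=1.6,fy=1.6,interpolation=2); b=cv2.resize(s[140:215,235:345],(260,180),interpolation=2)
o=np.zeros((600,640,3),np.uint8); o[:416]=a; o[418:598,:260]=b; cv2.imwrite("pics/v13.png",o); print(sensors.state()["position"])
```

```text
[ 0.74099091 -0.07786848  0.20909432]
```

View pics/v13.png

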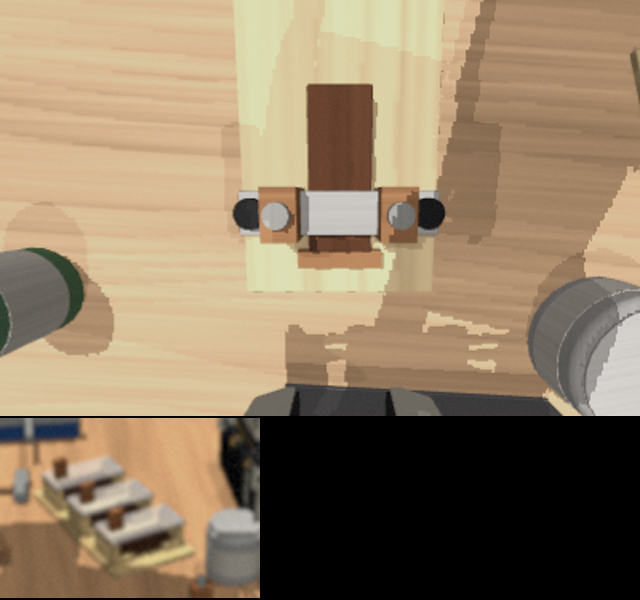

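The bar passes under the bridge and meets the stop at (340,251), and all three caps are shut in the side inset. I'll check the rear edge numerically, then hand in.

Run:
```python
from h import *
c=vision.calibration("wrist"); C=(np.array(c["K"]),c["k1"],np.load("w10.npy")); h=np.radians(3.25)
for n,x,y,z in [("rearL",307,85,.034),("rearR",373,85,.034),("front",340,250,.034),("stop",340,253,.024),("uprL",259,188,.085),("baseback",340,291,.01)]:
    g=onz(C,((x+.5)/1.6-.5+60,(y+.5)/1.6-.5),z)[:2]-[.665,-.0865]; print(n,np.round([g@[np.cos(h),np.sin(h)]*1,g@[-np.sin(h),np.cos(h)]],4))
```

```text
rearL [-0.0583 -0.0194]
rearR [-0.0583  0.02  ]
front [0.0395 0.0002]
stop [0.0425 0.0002]
uprL [ 0.0015 -0.0427]
baseback [0.0706 0.0001]
```

```bash
python3 -c "
from h import *
print(arm.finish_job())"
```

```text
the job is handed in; nothing more can be done
None
```

The job is handed in at about 72 s: the 24 mm bar (bar_c) fits and lies flat under the bridge against the back stop, the 20, 28 and 16 mm bars lie flat in bays of their own, and all three caps are pressed shut; I didn't try the 28 mm bar in the gap, since at most 27.2 mm is clear.

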